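# Fill the tray's near row with gold cartons and scan its label

### The job

Finish packing the blue tray: stand the three loose gold cartons upright on the three empty outlines of its near row, one on each, centred and square with the tray like the row behind. Then pick up the code scanner, hold it still for about two seconds with its window pointing straight down 5 to 10 cm above the middle of the tray's barcode label, and stand it back upright in the middle of its charging pad. Set things down rather than drop them, and leave the brown carton, the cartons already packed and everything else on the bench where they are.

Things in the scene. Friction and masses are not known exactly. Their poses are not given: they have to be found in the camera images.
- gold_a: a loose gold chocolate carton with a dark olive round seal on top, to be packed; 45 mm (x) by 66 mm (y) by 95 mm high, standing upright, pale bands and a diamond on its faces; origin at the centre of its underside, z up; the two ends are alike (a half turn makes no difference). About 0.16 kg
- gold_b: a loose gold chocolate carton with a dark olive round seal on top, to be packed; 45 mm (x) by 66 mm (y) by 95 mm high, standing upright, pale bands and a diamond on its faces; origin at the centre of its underside, z up; the two ends are alike (a half turn makes no difference). About 0.16 kg
- gold_c: a loose gold chocolate carton with a dark olive round seal on top, to be packed; 45 mm (x) by 66 mm (y) by 95 mm high, standing upright, pale bands and a diamond on its faces; origin at the centre of its underside, z up; the two ends are alike (a half turn makes no difference). About 0.16 kg
- brown_carton: a dark brown carton with a cream seal, not part of this order; same shape: 45 mm (x) by 66 mm (y) by 95 mm high, standing upright, pale bands and a diamond on its faces; origin at the centre of its underside, z up; the two ends are alike (a half turn makes no difference). About 0.16 kg
- packed_1: a gold carton already packed in the tray's far row, same as the loose ones: 45 mm (x) by 66 mm (y) by 95 mm high, standing upright, pale bands and a diamond on its faces; origin at the centre of its underside, z up; the two ends are alike (a half turn makes no difference). About 0.16 kg. Stands behind place_1, 95 mm beyond it along the tray's +x
- packed_2: a gold carton already packed in the tray's far row, same as the loose ones: 45 mm (x) by 66 mm (y) by 95 mm high, standing upright, pale bands and a diamond on its faces; origin at the centre of its underside, z up; the two ends are alike (a half turn makes no difference). About 0.16 kg. Stands behind place_2, 95 mm beyond it along the tray's +x
- packed_3: a gold carton already packed in the tray's far row, same as the loose ones: 45 mm (x) by 66 mm (y) by 95 mm high, standing upright, pale bands and a diamond on its faces; origin at the centre of its underside, z up; the two ends are alike (a half turn makes no difference). About 0.16 kg. Stands behind place_3, 95 mm beyond it along the tray's +x
- tray: blue packing tray fixed to the bench, 246 mm (x) by 276 mm (y) overall: floor 6 mm thick (top at z = 6 mm), rims 22 mm high, and along its -x side (the robot's side) a 64 mm wide flat ledge 22 mm high with a barcode label. White outlines on the floor mark two rows of three places. Origin under the centre of the recessed floor; x points away from the robot across the rows, y runs along the rows
- place_1 (a point): centre of an empty white outline of the tray's near row, on the floor's top surface (6 mm above the bench); axes as the tray's. Places lie 80 mm apart along the tray's y, this one at y = -80 mm; carton's 66 mm side goes along y
- place_2 (a point): centre of an empty white outline of the tray's near row, on the floor's top surface (6 mm above the bench); axes as the tray's. Places lie 80 mm apart along the tray's y, this one at y = 0 mm; carton's 66 mm side goes along y
- place_3 (a point): centre of an empty white outline of the tray's near row, on the floor's top surface (6 mm above the bench); axes as the tray's. Places lie 80 mm apart along the tray's y, this one at y = 80 mm; carton's 66 mm side goes along y
- label (a point): centre of the barcode label (40 by 76 mm, black bars on white) lying flat on the tray's ledge, facing up, 22 mm above the bench; axes as the tray's
- scanner: hand-held code scanner standing upright, reading window down, on its charging pad: white head 50 mm (x) by 62 mm (y) by 40 mm high with a red foot band, above it a dark grey handle 34 mm (x) by 44 mm (y) reaching from 40 to 150 mm, orange trigger. Origin at the centre of the underside; z up along the handle. 0.22 kg
- scanner_window (a point): the scanner's reading window, at the centre of its underside (same point as its origin); it reads straight along the scanner's own -z
- pad: black square charging pad fixed to the bench, 110 by 110 mm, raised rubber top 90 by 90 mm at 12 mm height; origin at the centre of its underside
- ribbon_spool: spool of red ribbon with white flanges, 84 mm across, 57 mm high, origin at the centre of its underside; leave alone
- sanitiser: clear bottle, 64 mm across, 150 mm high, origin at the centre of its underside; leave alone
- bow_bowl: white bowl, 120 mm across, 55 mm high, origin at the centre of its underside; leave alone
- tin: white jar with a brass lid, 76 mm across, 80 mm high, origin at the centre of its underside; leave alone
Things that resemble listed ones, but are neither listed nor needed, are in the scene too. Leave any pink or purple look-alike of the packed_3 alone. What is shaped like the gold_b but turquoise is not meant.

How it is judged (in metres and radians):
On the way, in this order (a step that is already met when the one before it is completed fails the run):
1. the three gold cartons stand on the three near-row places, released (((horizontal distance between gold_a and place_1 below 0.012 m and z of gold_a in the frame of place_1 below 0.005 m and angle between gold_a's own z axis and vertical below 0.08 rad and angle between the x axis of gold_a and the x axis of tray, either way round below 0.15 rad) or (horizontal distance between gold_b and place_1 below 0.012 m and z of gold_b in the frame of place_1 below 0.005 m and angle between gold_b's own z axis and vertical below 0.08 rad and angle between the x axis of gold_b and the x axis of tray, either way round below 0.15 rad) or (horizontal distance between gold_c and place_1 below 0.012 m and z of gold_c in the frame of place_1 below 0.005 m and angle between gold_c's own z axis and vertical below 0.08 rad and angle between the x axis of gold_c and the x axis of tray, either way round below 0.15 rad)) and ((horizontal distance between gold_a and place_2 below 0.012 m and z of gold_a in the frame of place_2 below 0.005 m and angle between gold_a's own z axis and vertical below 0.08 rad and angle between the x axis of gold_a and the x axis of tray, either way round below 0.15 rad) or (horizontal distance between gold_b and place_2 below 0.012 m and z of gold_b in the frame of place_2 below 0.005 m and angle between gold_b's own z axis and vertical below 0.08 rad and angle between the x axis of gold_b and the x axis of tray, either way round below 0.15 rad) or (horizontal distance between gold_c and place_2 below 0.012 m and z of gold_c in the frame of place_2 below 0.005 m and angle between gold_c's own z axis and vertical below 0.08 rad and angle between the x axis of gold_c and the x axis of tray, either way round below 0.15 rad)) and ((horizontal distance between gold_a and place_3 below 0.012 m and z of gold_a in the frame of place_3 below 0.005 m and angle between gold_a's own z axis and vertical below 0.08 rad and angle between the x axis of gold_a and the x axis of tray, either way round below 0.15 rad) or (horizontal distance between gold_b and place_3 below 0.012 m and z of gold_b in the frame of place_3 below 0.005 m and angle between gold_b's own z axis and vertical below 0.08 rad and angle between the x axis of gold_b and the x axis of tray, either way round below 0.15 rad) or (horizontal distance between gold_c and place_3 below 0.012 m and z of gold_c in the frame of place_3 below 0.005 m and angle between gold_c's own z axis and vertical below 0.08 rad and angle between the x axis of gold_c and the x axis of tray, either way round below 0.15 rad)) and contact force between the fingers and gold_a below 0.05 N and contact force between the fingers and gold_b below 0.05 N and contact force between the fingers and gold_c below 0.05 N and linear speed of each of gold_a, gold_b, gold_c below 0.02 m/s), for 0.2 s.
2. the held scanner points down at the label from 3 to 13 cm, aimed within 20 mm of its centre and within 0.3 rad of vertical, still for 1 s (contact force between the fingers and scanner above 0.5 N and z of label in the frame of scanner_window between -0.13 and -0.03 m and x of label in the frame of scanner_window between -0.02 and 0.02 m and y of label in the frame of scanner_window between -0.02 and 0.02 m and angle between scanner's own z axis and vertical below 0.3 rad and linear speed of scanner below 0.03 m/s and angular speed of scanner below 0.3 rad/s), for 1 s.
3. the scanner stands on its charging pad again (horizontal distance between scanner and pad below 0.025 m and z of scanner in the frame of pad below 0.018 m and angle between scanner's own z axis and vertical below 0.08 rad and linear speed of scanner below 0.02 m/s), for 0.2 s.
At the end, for the whole second after the job is handed in: A gold carton upright on each near-row place (12 mm, 0.15 rad of square), far row upright and within 12 mm of its start, scanner upright on its pad (25 mm of centre), all released and at rest, other things within 25 mm of their start (all of step 3 and ((horizontal distance between gold_a and place_1 below 0.012 m and z of gold_a in the frame of place_1 below 0.005 m and angle between gold_a's own z axis and vertical below 0.08 rad and angle between the x axis of gold_a and the x axis of tray, either way round below 0.15 rad) or (horizontal distance between gold_b and place_1 below 0.012 m and z of gold_b in the frame of place_1 below 0.005 m and angle between gold_b's own z axis and vertical below 0.08 rad and angle between the x axis of gold_b and the x axis of tray, either way round below 0.15 rad) or (horizontal distance between gold_c and place_1 below 0.012 m and z of gold_c in the frame of place_1 below 0.005 m and angle between gold_c's own z axis and vertical below 0.08 rad and angle between the x axis of gold_c and the x axis of tray, either way round below 0.15 rad)) and ((horizontal distance between gold_a and place_2 below 0.012 m and z of gold_a in the frame of place_2 below 0.005 m and angle between gold_a's own z axis and vertical below 0.08 rad and angle between the x axis of gold_a and the x axis of tray, either way round below 0.15 rad) or (horizontal distance between gold_b and place_2 below 0.012 m and z of gold_b in the frame of place_2 below 0.005 m and angle between gold_b's own z axis and vertical below 0.08 rad and angle between the x axis of gold_b and the x axis of tray, either way round below 0.15 rad) or (horizontal distance between gold_c and place_2 below 0.012 m and z of gold_c in the frame of place_2 below 0.005 m and angle between gold_c's own z axis and vertical below 0.08 rad and angle between the x axis of gold_c and the x axis of tray, either way round below 0.15 rad)) and ((horizontal distance between gold_a and place_3 below 0.012 m and z of gold_a in the frame of place_3 below 0.005 m and angle between gold_a's own z axis and vertical below 0.08 rad and angle between the x axis of gold_a and the x axis of tray, either way round below 0.15 rad) or (horizontal distance between gold_b and place_3 below 0.012 m and z of gold_b in the frame of place_3 below 0.005 m and angle between gold_b's own z axis and vertical below 0.08 rad and angle between the x axis of gold_b and the x axis of tray, either way round below 0.15 rad) or (horizontal distance between gold_c and place_3 below 0.012 m and z of gold_c in the frame of place_3 below 0.005 m and angle between gold_c's own z axis and vertical below 0.08 rad and angle between the x axis of gold_c and the x axis of tray, either way round below 0.15 rad)) and linear speed of each of gold_a, gold_b, gold_c below 0.02 m/s and distance of each of packed_1, packed_2, packed_3 from where it was at the start of the episode below 0.012 m and angle between each of packed_1, packed_2, packed_3's own z axis and vertical below 0.08 rad and distance of each of brown_carton, ribbon_spool, sanitiser, bow_bowl, tin from where it was at the start of the episode below 0.025 m); the robot touches nothing.
It fails at once if the brown carton, ribbon spool, sanitiser bottle, bowl or tin was shifted by more than 25 mm (distance of any of brown_carton, ribbon_spool, sanitiser, bow_bowl, tin from where it was at the start of the episode above 0.025 m).
It fails at once if a carton already packed in the far row was shifted by more than 12 mm (distance of any of packed_1, packed_2, packed_3 from where it was at the start of the episode above 0.012 m).
It fails at once if a gold carton or the scanner was dropped or thrown (faster than 0.75 m/s with the fingers off it, a fall of about 3 cm) ((contact force between the fingers and gold_a below 0.01 N and linear speed of gold_a above 0.75 m/s) or (contact force between the fingers and gold_b below 0.01 N and linear speed of gold_b above 0.75 m/s) or (contact force between the fingers and gold_c below 0.01 N and linear speed of gold_c above 0.75 m/s) or (contact force between the fingers and scanner below 0.01 N and linear speed of scanner above 0.75 m/s)).
It also fails if it takes over 72 s, if anything falls off the work surface, if the arm or the gripper's body presses on something with over 40 N, if the wrist force passes 120 N, or if a joint passes its speed limit or range.

### The arm

A 7-joint arm with a two-finger parallel gripper is mounted at the origin on the work surface. World frame = base frame: x ahead of the robot, y to its left, z up, the work surface at z = 0. Lengths are in m, angles in degrees, forces in N, time in s.
With the tool pointing down it reaches from about 0.4 to 0.85 m from the base axis. Payload 4.4 kg.
Tool frame: the origin (TCP) lies between the finger pads; the fingertips stand 11 mm ahead of it and the grasp point (between the pads) lies 8 mm behind it; z points along the fingers, y is the line along which they close (so a half turn about z gives the same grasp; the last joint's range is limited). The gripper opens to 94 mm and grips with 3 to 60 N. Pads are 16 mm wide; open, the fingers measure 119 mm over their backs; the gripper's body (75 mm by 177 mm) begins 78 mm behind the grasp point.
Start: joints at [72.261, 36.005, 2.206, 86.941, -1.547, 57.084, -1.146], TCP at [0.157, -0.631, 0.179] pointing down, gripper open.
Joint ranges: [-175.42, 175.42], [-21.48, 121.26], [-71.46, 75.88], [10.55, 141.38], [-63.04, 243.04], [13.31, 113.54], [-168.57, 168.57]. Speed limits (degrees/s): [147.25, 147.25, 180, 180, 180, 180, 180].

### API

Orientations are given as [roll, pitch, yaw] about the fixed x, y, z axes, in that order (R = Rz(yaw) Ry(pitch) Rx(roll)).
In Python, from cell import readout, get_image, order, nets gives the robot as it stands.
- The arm moves only by the shell command python3 -m inch 'ROWS'. ROWS is JSON, a list of rows, each an object of numbers: "wx", "wy", "wz": the turn, a rotation vector about the tool's x, y, z each as a share of 0.1 rad, from -1 to 1; "tx", "ty", "tz": the shift along the tool's x, y, z each as a share of 3 cm, from -1 to 1; "jaw": the closure, from 0 (fully open) to 1 (shut). In form: [{"wx": .., "wy": .., "wz": .., "tx": .., "ty": .., "tz": .., "jaw": ..}, ...]. A call has 1 to 12 rows; each row shifts and turns the commanded pose from where the row before left it, along the tool's axes as they then stand; what a row does not reach is not made up. A row lasts 1/12 s, in which the tool goes at most 41.7 mm and 7.16 degrees, less where a joint would pass 70% of its speed; a pose out of reach is approached as far as the arm can. A call with a number of a shift or a turn outside -1 to 1 is refused whole. A call with a gripper value outside its range is refused whole. The fingers move at their own pace and stop on an object; the grip force is fixed at half the most. Time passes only in rows, so rows that do not move let the fingers close. It gives the time, the measured TCP pose, the force, the opening and the grip force at its end, in the units of the state.
- readout.observe(): the state, without advancing time (a new reading comes with each control period).
- get_image(name): name is "side" or "top" or "wrist"; returns a dict with "frame" (400x640x3 uint8, red, green, blue), "range_z" (400x640 float32, m along the optical axis (not along the pixel's ray), 0 where there is no reading), "vertical_fov" (degrees; the focal length in pixels is half the picture's height over the tangent of half this angle, whatever the lens; pixels are square), "cx", "cy" (the principal point, pixels), "rvec" (rotation vector, rad) and "tvec" (3), from world to camera coordinates, as OpenCV has them. Camera axes: x right, y down, z forward; pixel columns grow to the right and rows downward; lengths in m; the calibration is good to about 2 mm. The wrist camera is an equidistant fisheye: a pixel r from the principal point sees the ray r / f radians off the axis. A picture is of the moment at which its call begins.
- order.sign_off(): hands the job in; it is judged then, once.
Trained networks look in a picture, given as the dict that the camera call returned (one of the last four; its "shot" number tells which), for a name from the list of things; names that differ only in an ending like _2 or _b are one class to them, and where a whole thing is asked for, a point or a joint stands for the part that bears it (a point fixed in the world has none). Each returns a list of dicts, best first, with "conf" (0 to 1); they miss things now and then, are a little off and sometimes report something else, mostly with a low value. They report only what shows in the picture. A call takes as long as a camera call. They do not tell look-alikes from the thing itself.
- nets.spot_in(target, picture): "at" ([x, y, z] in m, in world coordinates, good to about 4 mm: the middle of the surface that is visible of it).
- nets.silhouettes(target, picture): "pixels" (400x640 bool, what is visible of it).
- nets.pinpoint(target, picture): "at" ([x, y, z] in m, in world coordinates, good to about 4 mm: a listed point, or the origin of a listed thing).
The state is a dict: "clock": time; "joint_positions": joint angles; "qd": joint speeds; "joint_efforts": joint torques, N m; "eef_pos": TCP position; "ee_rot": TCP orientation; "contact_force": force on the tool from outside, world axes, zero at the start; "torque": the same for the moment, N m; "opening": opening from 0.0 (shut) to 1.0 (fully open); "finger_force": force on a finger pad.
Only numpy, scipy, OpenCV 4.12 (cv2) and the standard library are available. Lean on these libraries where they do the work, as an engineer would, in place of code of your own. Each camera call takes 0.05 s, during which the arm holds its last target. There are 200 camera calls.

## Working session

There is one attempt and no reset: what is moved stays moved. The work goes in short steps, Python scripts to look and compute and a shell command to move; the robot and the scene stay as the last step left them, time stands still between calls to the robot, and variables do not carry over. Pictures are saved under pics/ and viewed, at most 10 in all, crops included, and the job is handed in when it is done.

```bash
ls; mkdir -p pics; cat > h.py <<'E'
import numpy as np, cv2
from cell import readout, get_image, order, nets
from scipy.spatial.transform import Rotation as R
def cam(p):
    f=p["frame"].shape[0]/2/np.tan(np.radians(p["vertical_fov"])/2)
    M=cv2.Rodrigues(np.array(p["rvec"],float))[0]; return f,M,np.array(p["tvec"],float)
def cloud(p):  # pinhole world points for each pixel
    f,M,t=cam(p); z=p["range_z"]; v,u=np.mgrid[:z.shape[0],:z.shape[1]]
    c=np.dstack([(u-p["cx"])/f*z,(v-p["cy"])/f*z,z]); return (c-t)@M
def proj(p,X):
    f,M,t=cam(p); c=M@np.array(X)+t; return (c[:2]/c[2]*f+[p["cx"],p["cy"]]).round().astype(int)
def save(p,n): cv2.imwrite("pics/"+n,p["frame"][...,::-1])
E
python3 - <<'E'
from h import *
s=readout.observe(); print({k:np.round(v,3).tolist() for k,v in s.items()})
for n in ("top","side"):
    p=get_image(n); save(p,n+"1.png"); 
    for t in ["gold_a","brown_carton","packed_1","place_1","label","scanner","pad","tray"]:
        print(n,t,[(round(d["conf"],2),np.round(d["at"],3).tolist(),proj(p,d["at"]).tolist()) for d in nets.pinpoint(t,p)])
E
```

```text
pics
{'clock': 0.0, 'joint_positions': [72.261, 36.056, 2.203, 86.995, -1.546, 57.084, -1.148], 'qd': [0.079, 0.027, 0.037, -0.014, 0.036, -0.077, -0.027], 'joint_efforts': [0.0, -54.972, 1.144, -18.663, -0.052, 0.024, 0.0], 'eef_pos': [0.157, -0.63, 0.178], 'ee_rot': [-179.895, 0.003, 13.967], 'contact_force': [0.357, 0.096, -0.63], 'torque': [-0.037, 0.013, -0.004], 'finger_force': 0.0, 'opening': 1.002}
top gold_a [(0.9, [0.472, -0.13, -0.001], [349, 247]), (0.89, [0.597, -0.133, -0.004], [348, 200]), (0.89, [0.471, -0.32, -0.001], [419, 245]), (0.89, [0.374, -0.273, -0.0], [403, 282])]
top brown_carton [(0.92, [0.595, -0.328, 0.0], [419, 199])]
top packed_1 [(0.95, [0.651, 0.058, 0.01], [277, 182]), (0.87, [0.377, 0.097, 0.001], [265, 285]), (0.8, [0.658, 0.139, 0.005], [248, 180]), (0.78, [0.369, 0.214, -0.0], [221, 289]), (0.62, [0.564, 0.226, 0.008], [215, 216]), (0.6, [0.663, 0.222, 0.005], [217, 179])]
top place_1 [(0.97, [0.564, 0.225, 0.01], [216, 216]), (0.88, [0.563, 0.147, 0.005], [245, 215])]
top label [(0.8, [0.491, 0.153, 0.028], [242, 243])]
top scanner [(0.67, [0.4
[... 360 characters left out ...]
99])]
side brown_carton [(0.69, [0.594, -0.322, 0.002], [388, 175])]
side packed_1 [(0.92, [0.661, 0.216, 0.009], [232, 243]), (0.81, [0.366, 0.217, -0.003], [307, 323]), (0.72, [0.651, 0.059, 0.005], [283, 218]), (0.68, [0.655, 0.139, 0.006], [258, 231]), (0.6, [0.377, 0.1, -0.002], [342, 289])]
side place_1 [(0.9, [0.559, 0.068, 0.008], [302, 237]), (0.72, [0.567, 0.23, 0.004], [249, 268]), (0.57, [0.565, 0.145, 0.0], [277, 252]), (0.29, [0.659, 0.214, 0.005], [234, 244])]
side label [(0.88, [0.492, 0.147, 0.022], [295, 264])]
side scanner [(0.71, [0.455, 0.377, 0.015], [218, 336])]
side pad [(0.92, [0.451, 0.382, -0.005], [218, 344])]
side tray [(0.93, [0.611, 0.142, -0.003], [268, 243])]
```

```bash
python3 - <<'E'
import cv2
a=cv2.imread("pics/top1.png")[120:340,100:500]; cv2.imwrite("pics/c1.png",cv2.resize(a,(800,440),interpolation=3))
E
```

```text
(no output)
```

View pics/c1.png

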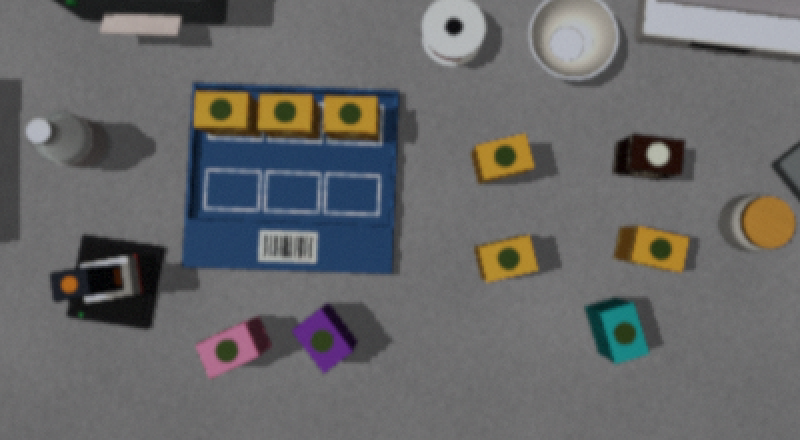

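View pics/side1.png

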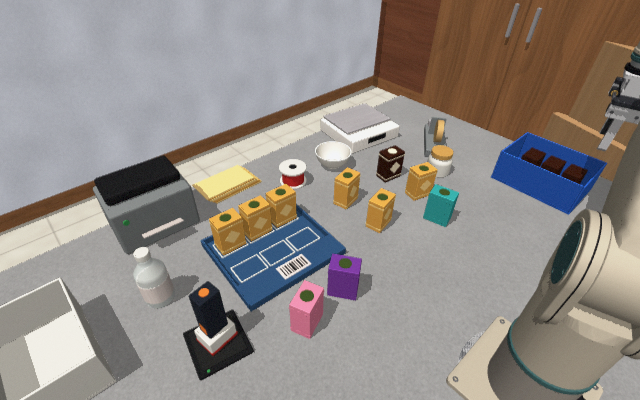

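The crop shows gold cartons at top-image pixels ~(352,198), (354,249) and (428,244). The brown carton is at (428,197), the teal look-alike at (410,285), and the pink and purple ones at (215,293) and (260,290). The gold trio fits by colour. The near outlines sit at crop (232,190), (293,192) and (352,194), and the scanner on its pad at (105,280). Next I'll fit poses from the depth data.

```bash
cat >> h.py <<'E'
def rect(P,c,zlo,zhi,r=.06,sel=None):
    m=(P[...,2]>zlo)&(P[...,2]<zhi)&(np.hypot(P[...,0]-c[0],P[...,1]-c[1])<r)
    if sel is not None: m&=sel
    q=P[m]; (x,y),(w,h),a=cv2.minAreaRect((q[:,:2]*1000).astype(np.float32))
    if w>h: w,h,a=h,w,a-90   # a = direction of short side
    a=(a+90)%180-90
    return len(q),np.round([x,y,w,h,a],1).tolist(),q[:,2].mean().round(4)
E
python3 - <<'E'
from h import *
p=get_image("top"); P=cloud(p)
for n,c in dict(g1=(.597,-.133),g2=(.472,-.13),g3=(.471,-.32),brown=(.595,-.326),teal=(.374,-.271),p1=(.652,.058),p2=(.657,.139),p3=(.662,.22)).items():
    print(n,rect(P,c,.085,.112,.048))
print("handle",rect(P,(.452,.375),.145,.18)," head",rect(P,(.452,.375),.044,.062,.055)," pad",rect(P,(.45,.38),.006,.018,.085))
print("tray", rect(P,(.57,.14),.015,.03,.25,(P[...,0]<.55)&(p["frame"][...,2]>p["frame"][...,0]*1.3)))
b=(p["frame"][...,2]>p["frame"][...,0].astype(int)*1.5)&(P[...,2]<.035)&(P[...,2]>0.0)
print("tray all",rect(P,(.57,.14),.0,.035,.23,b))
w=(p["frame"].min(2)>120)&(P[...,2]<.016)
for t in ("place_1","label","pad","scanner"):
    print(t,[(round(d["conf"],2),np.round(d["at"],4).tolist()) for d in nets.pinpoint(t,p)])
m=nets.silhouettes("label",p)[0]["pixels"]; q=P[m]; print("label",cv2.minAreaRect((q[:,:2]*1000).astype(np.float32)),q[:,2].mean())
for n in ("bow_bowl","tin","ribbon_spool","sanitiser"): print(n,[np.round(d["at"],3).tolist() for d in nets.pinpoint(n,p)])
E
```

```text
g1 (483, [595.8, -131.6, 45.4, 65.8, 12.1], np.float64(0.0951))
g2 (499, [469.0, -131.6, 45.2, 66.6, 12.0], np.float64(0.0952))
g3 (498, [475.4, -320.8, 44.8, 66.6, -14.8], np.float64(0.0951))
brown (489, [593.5, -323.7, 45.7, 67.0, -8.7], np.float64(0.095))
teal (520, [373.6, -271.2, 45.4, 67.1, -75.7], np.float64(0.095))
p1 (502, [653.0, 58.6, 45.1, 65.7, -3.7], np.float64(0.1005))
p2 (524, [658.0, 146.1, 46.0, 80.3, -3.1], np.float64(0.1003))
p3 (516, [662.6, 218.2, 45.4, 66.7, -3.3], np.float64(0.1006))
handle (324, [456.8, 375.3, 33.9, 45.7, 8.1], np.float64(0.1609))  head (218, [456.9, 374.9, 49.7, 62.3, 7.8], np.float64(0.0518))  pad (1096, [451.7, 381.2, 110.2, 154.4, -10.1], np.float64(0.0111))
tray (2131, [461.1, 149.2, 175.8, 277.8, 0.1], np.float64(0.0221))
tray all (6129, [571.0, 168.7, 267.8, 323.6, -3.7], np.float64(0.0127))
place_1 [(0.95, [0.5658, 0.2255, 0.0069]), (0.79, [0.5606, 0.1448, 0.0028]), (0.76, [0.5544, 0.0641, 0.0057])]
label [(0.58, [0.4933, 0.1529, 0.0264]), (0.27, [0.47, -0.1299, -0.0013])]
pad [(0.71, [0.4522, 0.3811, 0.0005])]
scanner [(0.86, [0.4536, 0.3744, 0.0158])]
label ((582.4856567382812, 136.21224975585938), (310.43341064453125, 255.70152282714844), 86.65055084228516) 0.017103849018746876
bow_bowl [[0.758, -0.233, -0.005]]
tin [[0.506, -0.464, 0.002], [0.493, 0.155, 0.026]]
ribbon_spool [[0.77, -0.073, 0.003]]
sanitiser [[0.632, 0.418, 0.003], [0.561, 0.145, 0.004]]
```

```bash
python3 - <<'E'
from h import *
p=get_image("top"); f,M,t=cam(p); P=cloud(p); F=p["frame"].astype(int)
def plane(u,v,z):  # pixels to plane
    d=np.stack([(u-p["cx"])/f,(v-p["cy"])/f,np.ones(len(u))],1)@M; o=-t@M
    return (o+d*((z-o[2])/d[:,2])[:,None])[:,:2]
br=(F[...,0]>90)
for n,c in dict(pl1=(.556,.064),pl2=(.561,.144),pl3=(.566,.2245),label=(.492,.151)).items():
    z=.022 if n=="label" else .006
    v,u=np.nonzero(br&(np.hypot(P[...,0]-c[0],P[...,1]-c[1])<.042)); X=plane(u,v,z)
    print(n,len(u),cv2.minAreaRect((X*1000).astype(np.float32)))
dk=(F.max(2)<60)&(abs(P[...,2]-.012)<.005)&(np.hypot(P[...,0]-.45,P[...,1]-.38)<.075)
v,u=np.nonzero(dk); print("pad",cv2.minAreaRect((plane(u,v,.012)*1000).astype(np.float32)))
print(np.percentile(F[200:230,200:300,0],[5,50,95]))
s=get_image("side"); print([np.round(d["at"],3).tolist() for d in nets.pinpoint("pad",s)],[np.round(d["at"],3).tolist() for d in nets.pinpoint("place_1",s)])
E
```

```text
pl1 141 ((558.0424194335938, 65.85189056396484), (77.77644348144531, 56.539588928222656), 88.3827133178711)
pl2 152 ((562.8434448242188, 142.3342742919922), (80.52266693115234, 56.46712112426758), 88.3863754272461)
pl3 151 ((567.7633056640625, 223.4037628173828), (82.38103485107422, 56.39131164550781), 88.38997650146484)
label 468 ((481.8717041015625, 150.44581604003906), (76.50440979003906, 57.57103729248047), 88.35389709472656)
pad ((450.7681579589844, 377.8119201660156), (109.43096160888672, 108.12757110595703), 79.83407592773438)
[ 32.  37. 115.]
[[0.453, 0.383, -0.007]] [[0.571, 0.227, 0.006], [0.565, 0.148, 0.002], [0.561, 0.068, 0.009]]
```

```bash
python3 -m inch '[{"tz":-0.5,"ty":0.8,"wz":0.8,"jaw":0.2},{"wz":0}]'; python3 -c "
from cell import readout; s=readout.observe(); print(s['eef_pos'],s['ee_rot'],s['opening'])"
```

```text
[ 0.1569189  -0.63077616  0.17876088] [-1.79998970e+02 -2.12155687e-03  1.39649884e+01] 1.0000124984001795invalid input
```

```bash
cat >> h.py <<'E'
def plan(x,y,z,yaw):
    s=readout.observe(); A=R.from_euler("xyz",s["ee_rot"],degrees=True); B=R.from_euler("xyz",[180,0,yaw],degrees=True)
    d=np.array([x,y,z])-s["eef_pos"]
    print("t",round(s["clock"],2),"at",np.round(s["eef_pos"],4),np.round(s["ee_rot"],2),"open",round(s["opening"],3),"ff",round(s["finger_force"],1))
    print(" turn",np.round((A.inv()*B).as_rotvec()/.1,2)," shift after turn",np.round(B.inv().apply(d)/.03,2)," before",np.round(A.inv().apply(d)/.03,2))
if __name__=="__main__":
    import sys; plan(*map(float,sys.argv[1:5]))
E
python3 -m inch '[{"wx":0,"wy":0,"wz":-0.89,"tx":0,"ty":0,"tz":-0.2,"jaw":0.2},{"wx":0,"wy":0,"wz":-0.89,"tx":0,"ty":0,"tz":-0.2,"jaw":0.2},{"wx":0,"wy":0,"wz":-0.89,"tx":0,"ty":0,"tz":-0.2,"jaw":0.2},{"wx":0,"wy":0,"wz":-0.89,"tx":0,"ty":0,"tz":-0.2,"jaw":0.2},{"wx":0,"wy":0,"wz":-0.89,"tx":0,"ty":0,"tz":-0.2,"jaw":0.2},{"wx":0,"wy":0,"wz":-0.89,"tx":0,"ty":0,"tz":-0.2,"jaw":0.2},{"wx":0,"wy":0,"wz":-0.89,"tx":0,"ty":0,"tz":-0.2,"jaw":0.2},{"wx":0,"wy":0,"wz":-0.89,"tx":0,"ty":0,"tz":-0.2,"jaw":0.2},{"wx":0,"wy":0,"wz":-0.89,"tx":0,"ty":0,"tz":-0.2,"jaw":0.2},{"wx":0,"wy":0,"wz":-0.89,"tx":0,"ty":0,"tz":-0.2,"jaw":0.2},{"wx":0,"wy":0,"wz":-0.89,"tx":0,"ty":0,"tz":-0.2,"jaw":0.2},{"wx":0,"wy":0,"wz":-0.89,"tx":0,"ty":0,"tz":-0.2,"jaw":0.2}]'
python3 h.py .4754 -.3208 .2 75.2
```

```text
clock: 2.6
eef_pos: [0.1568, -0.6308, 0.2511]
ee_rot: [-180.0, 0.0, 75.4]
contact_force: [-0.2, -0.6, 0.0]
opening: 0.8
finger_force: 0.0
t 2.6 at [ 0.1568 -0.6308  0.2511] [-180.     0.    75.4] open 0.8 ff 0.0
 turn [-0.    0.    0.04]  shift after turn [12.7   7.63  1.7 ]  before [12.68  7.67  1.7 ]
```

```bash
python3 -m inch '[{"tx":0.95,"ty":0.57,"tz":0,"wx":0,"wy":0,"wz":0,"jaw":0.2},{"tx":0.95,"ty":0.57,"tz":0,"wx":0,"wy":0,"wz":0,"jaw":0.2},{"tx":0.95,"ty":0.57,"tz":0,"wx":0,"wy":0,"wz":0,"jaw":0.2},{"tx":0.95,"ty":0.57,"tz":0,"wx":0,"wy":0,"wz":0,"jaw":0.2},{"tx":0.95,"ty":0.57,"tz":0,"wx":0,"wy":0,"wz":0,"jaw":0.2},{"tx":0.95,"ty":0.57,"tz":0,"wx":0,"wy":0,"wz":0,"jaw":0.2},{"tx":0.95,"ty":0.57,"tz":0,"wx":0,"wy":0,"wz":0,"jaw":0.2},{"tx":0.95,"ty":0.57,"tz":0,"wx":0,"wy":0,"wz":0,"jaw":0.2},{"tx":0.95,"ty":0.57,"tz":0,"wx":0,"wy":0,"wz":0,"jaw":0.2},{"tx":0.95,"ty":0.57,"tz":0,"wx":0,"wy":0,"wz":0,"jaw":0.2},{"tx":0.95,"ty":0.57,"tz":0,"wx":0,"wy":0,"wz":0,"jaw":0.2},{"tx":0.95,"ty":0.57,"tz":0,"wx":0,"wy":0,"wz":0,"jaw":0.2}]'
python3 h.py .4754 -.3208 .06 75.2
```

```text
clock: 3.6
eef_pos: [0.4438, -0.3516, 0.251]
ee_rot: [180.0, 0.0, 75.1]
contact_force: [0.1, 0.4, 0.1]
opening: 0.798
finger_force: 0.0
t 3.6 at [ 0.4438 -0.3516  0.251 ] [1.7998e+02 2.0000e-02 7.5140e+01] open 0.798 ff 0.0
 turn [ 0.    0.   -0.01]  shift after turn [1.26 0.76 6.37]  before [1.27 0.75 6.37]
```

```bash
python3 -m inch '[{"tx":0.63,"ty":0.38,"tz":0.4,"wx":0,"wy":0,"wz":0,"jaw":0.2},{"tx":0.63,"ty":0.38,"tz":0.5,"wx":0,"wy":0,"wz":0,"jaw":0.2},{"tx":0,"ty":0,"tz":0.8,"wx":0,"wy":0,"wz":0,"jaw":0.2},{"tx":0,"ty":0,"tz":0.8,"wx":0,"wy":0,"wz":0,"jaw":0.2},{"tx":0,"ty":0,"tz":0.8,"wx":0,"wy":0,"wz":0,"jaw":0.2},{"tx":0,"ty":0,"tz":0.8,"wx":0,"wy":0,"wz":0,"jaw":0.2},{"tx":0,"ty":0,"tz":0.8,"wx":0,"wy":0,"wz":0,"jaw":0.2},{"tx":0,"ty":0,"tz":0.8,"wx":0,"wy":0,"wz":0,"jaw":0.2},{"tx":0,"ty":0,"tz":0.67,"wx":0,"wy":0,"wz":0,"jaw":0.2},{"tx":0,"ty":0,"tz":0,"wx":0,"wy":0,"wz":0,"jaw":0.2}]'
python3 h.py .4754 -.3208 .06 75.2
python3 -m inch '[{"tx":0,"ty":0,"tz":0,"wx":0,"wy":0,"wz":0,"jaw":0.7},{"tx":0,"ty":0,"tz":0,"wx":0,"wy":0,"wz":0,"jaw":0.7},{"tx":0,"ty":0,"tz":0,"wx":0,"wy":0,"wz":0,"jaw":0.7},{"tx":0,"ty":0,"tz":0,"wx":0,"wy":0,"wz":0,"jaw":0.7},{"tx":0,"ty":0,"tz":0,"wx":0,"wy":0,"wz":0,"jaw":0.7}]'
```

```text
clock: 4.43
eef_pos: [0.4719, -0.3206, 0.0561]
ee_rot: [-179.6, -0.1, 75.2]
contact_force: [-0.1, 0.1, 0.7]
opening: 0.797
finger_force: 0.0
t 4.43 at [ 0.4719 -0.3206  0.0561] [-1.7962e+02 -1.1000e-01  7.5160e+01] open 0.797 ff 0.0
 turn [-0.07 -0.02 -0.01]  shift after turn [ 0.02  0.12 -0.13]  before [ 0.02  0.11 -0.13]
clock: 4.85
eef_pos: [0.4752, -0.3225, 0.0608]
ee_rot: [179.9, 0.0, 75.1]
contact_force: [-0.0, -0.3, -0.3]
opening: 0.483
finger_force: 0.2
```

```bash
python3 -m inch '[{"tx":0,"ty":0,"tz":0,"wx":0,"wy":0,"wz":0,"jaw":1},{"tx":0,"ty":0,"tz":0,"wx":0,"wy":0,"wz":0,"jaw":1},{"tx":0,"ty":0,"tz":-0.3,"wx":0,"wy":0,"wz":0,"jaw":1},{"tx":0,"ty":0,"tz":-0.6,"wx":0,"wy":0,"wz":0,"jaw":1},{"tx":0,"ty":0,"tz":-0.8,"wx":0,"wy":0,"wz":0,"jaw":1},{"tx":0,"ty":0,"tz":-0.9,"wx":0,"wy":0,"wz":0,"jaw":1},{"tx":0,"ty":0,"tz":-0.9,"wx":0,"wy":0,"wz":0,"jaw":1},{"tx":0,"ty":0,"tz":-0.8,"wx":0,"wy":0,"wz":0,"jaw":1},{"tx":0,"ty":0,"tz":-0.4,"wx":0,"wy":0,"wz":0,"jaw":1},{"tx":0,"ty":0,"tz":0,"wx":0,"wy":0,"wz":0,"jaw":1}]'
python3 h.py .558 .0645 .2 86.6
```

```text
clock: 5.68
eef_pos: [0.4763, -0.3229, 0.2041]
ee_rot: [179.7, 0.1, 75.2]
contact_force: [0.5, 0.4, -1.6]
opening: 0.472
finger_force: 30.0
t 5.68 at [ 0.4763 -0.3229  0.2041] [1.7968e+02 1.0000e-01 7.5150e+01] open 0.472 ff 30.0
 turn [ 0.05  0.02 -2.  ]  shift after turn [13.05  1.95  0.14]  before [13.18 -0.68  0.11]
```

```bash
python3 -m inch '[{"tx":0.5,"ty":0,"tz":0,"wx":0,"wy":0,"wz":-0.5,"jaw":1},{"tx":0.7,"ty":0,"tz":0,"wx":0,"wy":0,"wz":-0.5,"jaw":1},{"tx":0.9,"ty":0,"tz":0,"wx":0,"wy":0,"wz":-0.5,"jaw":1},{"tx":0.9,"ty":0.1,"tz":0,"wx":0,"wy":0,"wz":-0.5,"jaw":1},{"tx":0.95,"ty":0.2,"tz":0,"wx":0,"wy":0,"wz":0,"jaw":1},{"tx":0.95,"ty":0.2,"tz":0,"wx":0,"wy":0,"wz":0,"jaw":1},{"tx":0.95,"ty":0.2,"tz":0,"wx":0,"wy":0,"wz":0,"jaw":1},{"tx":0.95,"ty":0.2,"tz":0,"wx":0,"wy":0,"wz":0,"jaw":1},{"tx":0.95,"ty":0.2,"tz":0,"wx":0,"wy":0,"wz":0,"jaw":1},{"tx":0.95,"ty":0.2,"tz":0,"wx":0,"wy":0,"wz":0,"jaw":1},{"tx":0.95,"ty":0.2,"tz":0,"wx":0,"wy":0,"wz":0,"jaw":1},{"tx":0.6,"ty":0.1,"tz":0,"wx":0,"wy":0,"wz":0,"jaw":1}]'
python3 h.py .558 .063 .1 86.6
```

```text
clock: 6.68
eef_pos: [0.5495, -0.0124, 0.1993]
ee_rot: [-179.8, -0.2, 87.1]
contact_force: [0.2, 0.2, -2.2]
opening: 0.471
finger_force: 30.0
t 6.68 at [ 0.5495 -0.0124  0.1993] [-179.84   -0.19   87.13] open 0.471 ff 30.0
 turn [-0.03 -0.03  0.09]  shift after turn [2.53 0.13 3.31]  before [2.51 0.17 3.32]
```

```bash
python3 -m inch '[{"tx":0.8,"ty":0,"tz":0.3,"wx":0,"wy":0,"wz":0,"jaw":1},{"tx":0.8,"ty":0,"tz":0.5,"wx":0,"wy":0,"wz":0,"jaw":1},{"tx":0.5,"ty":0,"tz":0.5,"wx":0,"wy":0,"wz":0,"jaw":1},{"tx":0,"ty":0,"tz":0.5,"wx":0,"wy":0,"wz":0,"jaw":1},{"tx":0,"ty":0,"tz":0.5,"wx":0,"wy":0,"wz":0,"jaw":1},{"tx":0,"ty":0,"tz":0,"wx":0,"wy":0,"wz":0,"jaw":1},{"tx":0,"ty":0,"tz":0,"wx":0,"wy":0,"wz":0,"jaw":1},{"tx":0,"ty":0,"tz":0,"wx":0,"wy":0,"wz":0,"jaw":1}]'
python3 h.py .558 .063 .067 86.6
```

```text
clock: 7.35
eef_pos: [0.554, 0.0447, 0.1317]
ee_rot: [-180.0, -0.0, 86.7]
contact_force: [0.6, 0.4, -1.8]
opening: 0.474
finger_force: 30.0
t 7.35 at [0.554  0.0447 0.1317] [-1.7996e+02 -4.0000e-02  8.6740e+01] open 0.474 ff 30.0
 turn [-0.01 -0.01  0.03]  shift after turn [0.62 0.1  2.16]  before [0.61 0.1  2.16]
```

```bash
python3 -m inch '[{"tx":0.4,"ty":0.1,"tz":0,"wx":0,"wy":0,"wz":0,"jaw":1},{"tx":0.2,"ty":0,"tz":0.4,"wx":0,"wy":0,"wz":0,"jaw":1},{"tx":0,"ty":0,"tz":0.5,"wx":0,"wy":0,"wz":0,"jaw":1},{"tx":0,"ty":0,"tz":0.5,"wx":0,"wy":0,"wz":0,"jaw":1},{"tx":0,"ty":0,"tz":0.4,"wx":0,"wy":0,"wz":0,"jaw":1},{"tx":0,"ty":0,"tz":0.25,"wx":0,"wy":0,"wz":0,"jaw":1},{"tx":0,"ty":0,"tz":0.05,"wx":0,"wy":0,"wz":0,"jaw":1},{"tx":0,"ty":0,"tz":0,"wx":0,"wy":0,"wz":0,"jaw":1},{"tx":0,"ty":0,"tz":0,"wx":0,"wy":0,"wz":0,"jaw":1},{"tx":0,"ty":0,"tz":0,"wx":0,"wy":0,"wz":0,"jaw":1}]'
python3 h.py .558 .063 .067 86.6
```

```text
clock: 8.18
eef_pos: [0.5593, 0.0616, 0.0694]
ee_rot: [179.9, -0.0, 86.6]
contact_force: [-1.0, -0.3, -1.4]
opening: 0.473
finger_force: 30.0
t 8.18 at [0.5593 0.0616 0.0694] [ 1.7991e+02 -3.0000e-02  8.6620e+01] open 0.473 ff 30.0
 turn [ 0.02 -0.    0.  ]  shift after turn [ 0.04 -0.05  0.08]  before [ 0.04 -0.05  0.08]
```

```bash
python3 -m inch '[{"tx":0.03,"ty":-0.03,"tz":0.06,"wx":0,"wy":0,"wz":0,"jaw":1},{"tx":0,"ty":0,"tz":0.03,"wx":0,"wy":0,"wz":0,"jaw":1},{"tx":0,"ty":0,"tz":0,"wx":0,"wy":0,"wz":0,"jaw":1},{"tx":0,"ty":0,"tz":0,"wx":0,"wy":0,"wz":0,"jaw":0.4},{"tx":0,"ty":0,"tz":0,"wx":0,"wy":0,"wz":0,"jaw":0.2},{"tx":0,"ty":0,"tz":0,"wx":0,"wy":0,"wz":0,"jaw":0.2},{"tx":0,"ty":0,"tz":0,"wx":0,"wy":0,"wz":0,"jaw":0.2},{"tx":0,"ty":0,"tz":-0.5,"wx":0,"wy":0,"wz":0,"jaw":0.2},{"tx":0,"ty":0,"tz":-0.9,"wx":0,"wy":0,"wz":0,"jaw":0.2},{"tx":0,"ty":0,"tz":-0.9,"wx":0,"wy":0,"wz":0,"jaw":0.2},{"tx":0,"ty":0,"tz":-0.9,"wx":0,"wy":0,"wz":0,"jaw":0.2},{"tx":0,"ty":0,"tz":-0.7,"wx":0,"wy":0,"wz":0,"jaw":0.2}]'
python3 h.py .469 -.1316 .2 102
```

```text
clock: 9.18
eef_pos: [0.5582, 0.0624, 0.185]
ee_rot: [179.9, -0.0, 86.6]
contact_force: [0.4, -0.7, -0.2]
opening: 0.798
finger_force: 0.0
t 9.18 at [0.5582 0.0624 0.185 ] [ 1.7991e+02 -3.0000e-02  8.6620e+01] open 0.798 ff 0.0
 turn [ 0.02 -0.   -2.68]  shift after turn [-5.71 -4.25 -0.5 ]  before [-6.63 -2.59 -0.51]
```

```bash
python3 -m inch '[{"tx":0,"ty":0,"tz":-0.3,"wx":0,"wy":0,"wz":-0.9,"jaw":0.2},{"tx":0,"ty":0,"tz":-0.1,"wx":0,"wy":0,"wz":-0.9,"jaw":0.2},{"tx":0,"ty":0,"tz":0,"wx":0,"wy":0,"wz":-0.88,"jaw":0.2},{"tx":-0.8,"ty":-0.6,"tz":0,"wx":0,"wy":0,"wz":0,"jaw":0.2},{"tx":-0.8,"ty":-0.6,"tz":0,"wx":0,"wy":0,"wz":0,"jaw":0.2},{"tx":-0.8,"ty":-0.6,"tz":0,"wx":0,"wy":0,"wz":0,"jaw":0.2},{"tx":-0.8,"ty":-0.6,"tz":0,"wx":0,"wy":0,"wz":0,"jaw":0.2},{"tx":-0.8,"ty":-0.6,"tz":0,"wx":0,"wy":0,"wz":0,"jaw":0.2},{"tx":-0.8,"ty":-0.6,"tz":0,"wx":0,"wy":0,"wz":0,"jaw":0.2},{"tx":-0.8,"ty":-0.6,"tz":0,"wx":0,"wy":0,"wz":0,"jaw":0.2},{"tx":0,"ty":0,"tz":0,"wx":0,"wy":0,"wz":0,"jaw":0.2},{"tx":0,"ty":0,"tz":0,"wx":0,"wy":0,"wz":0,"jaw":0.2}]'
python3 h.py .469 -.1316 .061 102
```

```text
clock: 10.18
eef_pos: [0.4685, -0.13, 0.1949]
ee_rot: [-180.0, 0.0, 101.7]
contact_force: [0.3, 0.2, 0.6]
opening: 0.8
finger_force: 0.0
t 10.18 at [ 0.4685 -0.13    0.1949] [-1.7998e+02  3.0000e-02  1.0174e+02] open 0.8 ff 0.0
 turn [-0.    0.   -0.05]  shift after turn [-0.05  0.    4.46]  before [-0.05  0.01  4.46]
```

```bash
python3 -m inch '[{"tx":-0.05,"ty":0,"tz":0.5,"wx":0,"wy":0,"wz":-0.05,"jaw":0.2},{"tx":0,"ty":0,"tz":0.9,"wx":0,"wy":0,"wz":0,"jaw":0.2},{"tx":0,"ty":0,"tz":0.9,"wx":0,"wy":0,"wz":0,"jaw":0.2},{"tx":0,"ty":0,"tz":0.9,"wx":0,"wy":0,"wz":0,"jaw":0.2},{"tx":0,"ty":0,"tz":0.8,"wx":0,"wy":0,"wz":0,"jaw":0.2},{"tx":0,"ty":0,"tz":0.45,"wx":0,"wy":0,"wz":0,"jaw":0.2},{"tx":0,"ty":0,"tz":0,"wx":0,"wy":0,"wz":0,"jaw":0.2},{"tx":0,"ty":0,"tz":0,"wx":0,"wy":0,"wz":0,"jaw":0.2},{"tx":0,"ty":0,"tz":0,"wx":0,"wy":0,"wz":0,"jaw":0.2}]'
python3 h.py .469 -.1316 .061 102
python3 -m inch '[{"tx":0,"ty":0,"tz":0,"wx":0,"wy":0,"wz":0,"jaw":0.7},{"tx":0,"ty":0,"tz":0,"wx":0,"wy":0,"wz":0,"jaw":0.7},{"tx":0,"ty":0,"tz":0,"wx":0,"wy":0,"wz":0,"jaw":0.7},{"tx":0,"ty":0,"tz":0,"wx":0,"wy":0,"wz":0,"jaw":1},{"tx":0,"ty":0,"tz":0,"wx":0,"wy":0,"wz":0,"jaw":1},{"tx":0,"ty":0,"tz":0,"wx":0,"wy":0,"wz":0,"jaw":1},{"tx":0,"ty":0,"tz":0,"wx":0,"wy":0,"wz":0,"jaw":1}]'
```

```text
clock: 10.93
eef_pos: [0.4708, -0.1289, 0.0623]
ee_rot: [179.9, 0.0, 102.3]
contact_force: [1.2, 0.6, -0.4]
opening: 0.802
finger_force: 0.0
t 10.93 at [ 0.4708 -0.1289  0.0623] [1.7990e+02 1.0000e-02 1.0234e+02] open 0.802 ff 0.0
 turn [0.02 0.   0.06]  shift after turn [-0.08 -0.08  0.04]  before [-0.08 -0.08  0.04]
clock: 11.52
eef_pos: [0.4697, -0.1299, 0.0618]
ee_rot: [180.0, 0.0, 102.3]
contact_force: [-1.4, -0.6, 4.3]
opening: 0.471
finger_force: 30.0
```

```bash
python3 -m inch '[{"tx":0,"ty":0,"tz":-0.3,"wx":0,"wy":0,"wz":0,"jaw":1},{"tx":0,"ty":0,"tz":-0.7,"wx":0,"wy":0,"wz":0,"jaw":1},{"tx":0,"ty":0,"tz":-0.9,"wx":0,"wy":0,"wz":0,"jaw":1},{"tx":0,"ty":0,"tz":-0.9,"wx":0,"wy":0,"wz":0,"jaw":1},{"tx":0,"ty":0,"tz":-0.9,"wx":0,"wy":0,"wz":0.5,"jaw":1},{"tx":0,"ty":0,"tz":-0.7,"wx":0,"wy":0,"wz":0.8,"jaw":1},{"tx":0,"ty":0,"tz":-0.3,"wx":0,"wy":0,"wz":0.8,"jaw":1},{"tx":0,"ty":0,"tz":0,"wx":0,"wy":0,"wz":0.6,"jaw":1},{"tx":0,"ty":0,"tz":0,"wx":0,"wy":0,"wz":0.03,"jaw":1},{"tx":0,"ty":0,"tz":0,"wx":0,"wy":0,"wz":0,"jaw":1}]'
python3 h.py .563 .1455 .2 86.6
```

```text
clock: 12.35
eef_pos: [0.4692, -0.1296, 0.2026]
ee_rot: [-180.0, 0.0, 86.7]
contact_force: [-0.2, 0.7, -1.5]
opening: 0.471
finger_force: 30.0
t 12.35 at [ 0.4692 -0.1296  0.2026] [-179.98    0.     86.72] open 0.471 ff 30.0
 turn [-0.    0.    0.02]  shift after turn [9.34 2.58 0.09]  before [9.33 2.6  0.09]
```

```bash
python3 -m inch '[{"tx":0.5,"ty":0.13,"tz":0,"wx":0,"wy":0,"wz":0,"jaw":1},{"tx":0.9,"ty":0.25,"tz":0,"wx":0,"wy":0,"wz":0,"jaw":1},{"tx":0.95,"ty":0.27,"tz":0,"wx":0,"wy":0,"wz":0,"jaw":1},{"tx":0.95,"ty":0.27,"tz":0,"wx":0,"wy":0,"wz":0,"jaw":1},{"tx":0.95,"ty":0.27,"tz":0,"wx":0,"wy":0,"wz":0,"jaw":1},{"tx":0.95,"ty":0.27,"tz":0,"wx":0,"wy":0,"wz":0,"jaw":1},{"tx":0.95,"ty":0.27,"tz":0,"wx":0,"wy":0,"wz":0,"jaw":1},{"tx":0.95,"ty":0.27,"tz":0,"wx":0,"wy":0,"wz":0,"jaw":1},{"tx":0.9,"ty":0.25,"tz":0,"wx":0,"wy":0,"wz":0,"jaw":1},{"tx":0.8,"ty":0.2,"tz":0,"wx":0,"wy":0,"wz":0,"jaw":1},{"tx":0.5,"ty":0.1,"tz":0,"wx":0,"wy":0,"wz":0,"jaw":1},{"tx":0,"ty":0,"tz":0,"wx":0,"wy":0,"wz":0,"jaw":1}]'
python3 -m inch '[{"tx":0,"ty":0,"tz":0,"wx":0,"wy":0,"wz":0,"jaw":1},{"tx":0,"ty":0,"tz":0,"wx":0,"wy":0,"wz":0,"jaw":1}]'
python3 h.py .563 .1455 .0675 86.6
```

```text
clock: 13.35
eef_pos: [0.562, 0.1493, 0.2018]
ee_rot: [-179.9, -0.2, 87.0]
contact_force: [0.4, 0.3, -0.9]
opening: 0.474
finger_force: 30.0
clock: 13.52
eef_pos: [0.5618, 0.1425, 0.2018]
ee_rot: [-179.9, 0.1, 86.6]
contact_force: [-0.0, -0.1, -1.8]
opening: 0.475
finger_force: 30.0
t 13.52 at [0.5618 0.1425 0.2018] [-1.7991e+02  1.0000e-01  8.6600e+01] open 0.475 ff 30.0
 turn [-0.02  0.02 -0.  ]  shift after turn [0.1  0.04 4.48]  before [0.11 0.04 4.48]
```

```bash
python3 -m inch '[{"tx":0.08,"ty":0.04,"tz":0.3,"wx":0,"wy":0,"wz":0,"jaw":1},{"tx":0,"ty":0,"tz":0.6,"wx":0,"wy":0,"wz":0,"jaw":1},{"tx":0,"ty":0,"tz":0.8,"wx":0,"wy":0,"wz":0,"jaw":1},{"tx":0,"ty":0,"tz":0.8,"wx":0,"wy":0,"wz":0,"jaw":1},{"tx":0,"ty":0,"tz":0.6,"wx":0,"wy":0,"wz":0,"jaw":1},{"tx":0,"ty":0,"tz":0.5,"wx":0,"wy":0,"wz":0,"jaw":1},{"tx":0,"ty":0,"tz":0.4,"wx":0,"wy":0,"wz":0,"jaw":1},{"tx":0,"ty":0,"tz":0.3,"wx":0,"wy":0,"wz":0,"jaw":1},{"tx":0,"ty":0,"tz":0.1,"wx":0,"wy":0,"wz":0,"jaw":1},{"tx":0,"ty":0,"tz":0,"wx":0,"wy":0,"wz":0,"jaw":1},{"tx":0,"ty":0,"tz":0,"wx":0,"wy":0,"wz":0,"jaw":1},{"tx":0,"ty":0,"tz":0,"wx":0,"wy":0,"wz":0,"jaw":1}]'
python3 h.py .563 .1455 .0675 86.6
```

```text
clock: 14.52
eef_pos: [0.5645, 0.1469, 0.0714]
ee_rot: [179.9, -0.0, 86.6]
contact_force: [-0.6, 0.0, -1.7]
opening: 0.475
finger_force: 30.0
t 14.52 at [0.5645 0.1469 0.0714] [ 1.799e+02 -3.000e-02  8.662e+01] open 0.475 ff 30.0
 turn [ 0.02 -0.01  0.  ]  shift after turn [-0.05 -0.05  0.13]  before [-0.05 -0.05  0.13]
```

```bash
python3 -m inch '[{"tx":-0.05,"ty":-0.05,"tz":0.08,"wx":0,"wy":0,"wz":0,"jaw":1},{"tx":0,"ty":0,"tz":0.06,"wx":0,"wy":0,"wz":0,"jaw":1},{"tx":0,"ty":0,"tz":0,"wx":0,"wy":0,"wz":0,"jaw":1},{"tx":0,"ty":0,"tz":0,"wx":0,"wy":0,"wz":0,"jaw":0.4},{"tx":0,"ty":0,"tz":0,"wx":0,"wy":0,"wz":0,"jaw":0.2},{"tx":0,"ty":0,"tz":0,"wx":0,"wy":0,"wz":0,"jaw":0.2},{"tx":0,"ty":0,"tz":0,"wx":0,"wy":0,"wz":0,"jaw":0.2},{"tx":0,"ty":0,"tz":-0.5,"wx":0,"wy":0,"wz":0,"jaw":0.2},{"tx":0,"ty":0,"tz":-0.9,"wx":0,"wy":0,"wz":0,"jaw":0.2},{"tx":0,"ty":0,"tz":-0.9,"wx":0,"wy":0,"wz":0,"jaw":0.2},{"tx":0,"ty":0,"tz":-0.9,"wx":0,"wy":0,"wz":0,"jaw":0.2},{"tx":0,"ty":0,"tz":-0.7,"wx":0,"wy":0,"wz":0,"jaw":0.2}]'
python3 h.py .5958 -.1316 .2 102
```

```text
clock: 15.52
eef_pos: [0.5626, 0.1455, 0.1852]
ee_rot: [179.9, -0.0, 86.6]
contact_force: [0.8, -0.0, -1.0]
opening: 0.8
finger_force: 0.0
t 15.52 at [0.5626 0.1455 0.1852] [ 1.7992e+02 -4.0000e-02  8.6620e+01] open 0.8 ff 0.0
 turn [ 0.02 -0.01 -2.68]  shift after turn [-9.27 -0.84 -0.49]  before [-9.16  1.65 -0.5 ]
```

```bash
python3 -m inch '[{"tx":0,"ty":0,"tz":-0.3,"wx":0,"wy":0,"wz":-0.9,"jaw":0.2},{"tx":0,"ty":0,"tz":-0.1,"wx":0,"wy":0,"wz":-0.9,"jaw":0.2},{"tx":0,"ty":0,"tz":0,"wx":0,"wy":0,"wz":-0.88,"jaw":0.2},{"tx":-0.95,"ty":-0.1,"tz":0,"wx":0,"wy":0,"wz":0,"jaw":0.2},{"tx":-0.95,"ty":-0.1,"tz":0,"wx":0,"wy":0,"wz":0,"jaw":0.2},{"tx":-0.95,"ty":-0.1,"tz":0,"wx":0,"wy":0,"wz":0,"jaw":0.2},{"tx":-0.95,"ty":-0.1,"tz":0,"wx":0,"wy":0,"wz":0,"jaw":0.2},{"tx":-0.95,"ty":-0.1,"tz":0,"wx":0,"wy":0,"wz":0,"jaw":0.2},{"tx":-0.95,"ty":-0.1,"tz":0,"wx":0,"wy":0,"wz":0,"jaw":0.2},{"tx":-0.95,"ty":-0.1,"tz":0,"wx":0,"wy":0,"wz":0,"jaw":0.2},{"tx":-0.95,"ty":-0.1,"tz":0,"wx":0,"wy":0,"wz":0,"jaw":0.2},{"tx":-0.95,"ty":-0.05,"tz":0,"wx":0,"wy":0,"wz":0,"jaw":0.2}]'
python3 -m inch '[{"tx":-0.6,"ty":0,"tz":0,"wx":0,"wy":0,"wz":0,"jaw":0.2},{"tx":0,"ty":0,"tz":0.5,"wx":0,"wy":0,"wz":0,"jaw":0.2},{"tx":0,"ty":0,"tz":0.4,"wx":0,"wy":0,"wz":0,"jaw":0.2},{"tx":0,"ty":0,"tz":0,"wx":0,"wy":0,"wz":0,"jaw":0.2},{"tx":0,"ty":0,"tz":0,"wx":0,"wy":0,"wz":0,"jaw":0.2}]'
python3 h.py .5958 -.1316 .061 102
```

```text
clock: 16.52
eef_pos: [0.5901, -0.1126, 0.1952]
ee_rot: [-180.0, 0.0, 102.0]
contact_force: [1.2, 0.4, 0.2]
opening: 0.801
finger_force: 0.0
clock: 16.93
eef_pos: [0.5936, -0.1284, 0.1678]
ee_rot: [-179.9, -0.0, 102.0]
contact_force: [0.6, -0.0, -0.2]
opening: 0.8
finger_force: 0.0
t 16.93 at [ 0.5936 -0.1284  0.1678] [-1.7992e+02 -4.0000e-02  1.0198e+02] open 0.8 ff 0.0
 turn [-0.01 -0.01 -0.  ]  shift after turn [-0.12  0.05  3.56]  before [-0.12  0.05  3.56]
```

```bash
python3 -m inch '[{"tx":-0.1,"ty":0.05,"tz":0.5,"wx":0,"wy":0,"wz":0,"jaw":0.2},{"tx":0,"ty":0,"tz":0.9,"wx":0,"wy":0,"wz":0,"jaw":0.2},{"tx":0,"ty":0,"tz":0.9,"wx":0,"wy":0,"wz":0,"jaw":0.2},{"tx":0,"ty":0,"tz":0.8,"wx":0,"wy":0,"wz":0,"jaw":0.2},{"tx":0,"ty":0,"tz":0.45,"wx":0,"wy":0,"wz":0,"jaw":0.2},{"tx":0,"ty":0,"tz":0,"wx":0,"wy":0,"wz":0,"jaw":0.2},{"tx":0,"ty":0,"tz":0,"wx":0,"wy":0,"wz":0,"jaw":0.2},{"tx":0,"ty":0,"tz":0,"wx":0,"wy":0,"wz":0,"jaw":0.2}]'
python3 -m inch '[{"tx":0,"ty":0,"tz":0,"wx":0,"wy":0,"wz":0,"jaw":0.7},{"tx":0,"ty":0,"tz":0,"wx":0,"wy":0,"wz":0,"jaw":0.7},{"tx":0,"ty":0,"tz":0,"wx":0,"wy":0,"wz":0,"jaw":0.7},{"tx":0,"ty":0,"tz":0,"wx":0,"wy":0,"wz":0,"jaw":1},{"tx":0,"ty":0,"tz":0,"wx":0,"wy":0,"wz":0,"jaw":1},{"tx":0,"ty":0,"tz":0,"wx":0,"wy":0,"wz":0,"jaw":1},{"tx":0,"ty":0,"tz":0,"wx":0,"wy":0,"wz":0,"jaw":1}]'
python3 h.py .5958 -.1316 .061 102
python3 -m inch '[{"tx":0,"ty":0,"tz":-0.3,"wx":0,"wy":0,"wz":0,"jaw":1},{"tx":0,"ty":0,"tz":-0.7,"wx":0,"wy":0,"wz":0,"jaw":1},{"tx":0,"ty":0,"tz":-0.9,"wx":0,"wy":0,"wz":0,"jaw":1},{"tx":0,"ty":0,"tz":-0.9,"wx":0,"wy":0,"wz":0,"jaw":1},{"tx":0,"ty":0,"tz":-0.9,"wx":0,"wy":0,"wz":0.5,"jaw":1},{"tx":0,"ty":0,"tz":-0.7,"wx":0,"wy":0,"wz":0.8,"jaw":1},{"tx":0,"ty":0,"tz":-0.3,"wx":0,"wy":0,"wz":0.8,"jaw":1},{"tx":0,"ty":0,"tz":0,"wx":0,"wy":0,"wz":0.6,"jaw":1},{"tx":0,"ty":0,"tz":0,"wx":0,"wy":0,"wz":0,"jaw":1},{"tx":0,"ty":0,"tz":0,"wx":0,"wy":0,"wz":0,"jaw":1}]'
python3 h.py .5678 .224 .2 86.6
```

```text
clock: 17.6
eef_pos: [0.5977, -0.1309, 0.0633]
ee_rot: [179.9, 0.0, 102.0]
contact_force: [-1.0, -0.0, -0.2]
opening: 0.799
finger_force: 0.0
clock: 18.18
eef_pos: [0.5963, -0.1313, 0.0621]
ee_rot: [180.0, 0.0, 102.0]
contact_force: [-1.8, -0.5, 3.9]
opening: 0.476
finger_force: 30.0
t 18.18 at [ 0.5963 -0.1313  0.0621] [1.7999e+02 2.0000e-02 1.0197e+02] open 0.476 ff 30.0
 turn [ 0.    0.   -0.01]  shift after turn [-0.   -0.02  0.04]  before [-0.   -0.02  0.04]
clock: 19.02
eef_pos: [0.5958, -0.1311, 0.2028]
ee_rot: [-180.0, 0.0, 86.6]
contact_force: [-0.2, -0.6, -1.9]
opening: 0.474
finger_force: 30.0
t 19.02 at [ 0.5958 -0.1311  0.2028] [-1.7997e+02  1.0000e-02  8.6620e+01] open 0.474 ff 30.0
 turn [-0.01  0.    0.  ]  shift after turn [11.76 -1.64  0.09]  before [11.76 -1.63  0.09]
```

```bash
python3 -m inch '[{"tx":0.6,"ty":-0.2,"tz":0,"wx":0,"wy":0,"wz":0,"jaw":1},{"tx":0.95,"ty":-0.2,"tz":0,"wx":0,"wy":0,"wz":0,"jaw":1},{"tx":0.95,"ty":-0.2,"tz":0,"wx":0,"wy":0,"wz":0,"jaw":1},{"tx":0.95,"ty":-0.2,"tz":0,"wx":0,"wy":0,"wz":0,"jaw":1},{"tx":0.95,"ty":-0.2,"tz":0,"wx":0,"wy":0,"wz":0,"jaw":1},{"tx":0.95,"ty":-0.2,"tz":0,"wx":0,"wy":0,"wz":0,"jaw":1},{"tx":0.95,"ty":-0.2,"tz":0,"wx":0,"wy":0,"wz":0,"jaw":1},{"tx":0.95,"ty":-0.2,"tz":0,"wx":0,"wy":0,"wz":0,"jaw":1},{"tx":0.95,"ty":0,"tz":0,"wx":0,"wy":0,"wz":0,"jaw":1},{"tx":0.95,"ty":0,"tz":0,"wx":0,"wy":0,"wz":0,"jaw":1},{"tx":0.95,"ty":0,"tz":0,"wx":0,"wy":0,"wz":0,"jaw":1},{"tx":0.9,"ty":0,"tz":0,"wx":0,"wy":0,"wz":0,"jaw":1}]'
python3 -m inch '[{"tx":0.5,"ty":0,"tz":0,"wx":0,"wy":0,"wz":0,"jaw":1},{"tx":0.2,"ty":0,"tz":0,"wx":0,"wy":0,"wz":0,"jaw":1},{"tx":0,"ty":0,"tz":0,"wx":0,"wy":0,"wz":0,"jaw":1},{"tx":0,"ty":0,"tz":0,"wx":0,"wy":0,"wz":0,"jaw":1},{"tx":0,"ty":0,"tz":0,"wx":0,"wy":0,"wz":0,"jaw":1}]'
python3 h.py .5678 .224 .068 86.6
```

```text
clock: 20.02
eef_pos: [0.5677, 0.2026, 0.2021]
ee_rot: [-179.9, 0.0, 86.6]
contact_force: [-0.0, 0.4, -0.6]
opening: 0.475
finger_force: 30.0
clock: 20.43
eef_pos: [0.5699, 0.2197, 0.2024]
ee_rot: [-180.0, 0.1, 86.4]
contact_force: [0.6, -0.1, -2.0]
opening: 0.472
finger_force: 30.0
t 20.43 at [0.5699 0.2197 0.2024] [-1.7997e+02  1.1000e-01  8.6400e+01] open 0.472 ff 30.0
 turn [-0.01  0.02 -0.04]  shift after turn [ 0.14 -0.08  4.48]  before [ 0.15 -0.08  4.48]
```

```bash
python3 -m inch '[{"tx":0.12,"ty":-0.08,"tz":0.3,"wx":0,"wy":0,"wz":-0.03,"jaw":1},{"tx":0,"ty":0,"tz":0.6,"wx":0,"wy":0,"wz":0,"jaw":1},{"tx":0,"ty":0,"tz":0.8,"wx":0,"wy":0,"wz":0,"jaw":1},{"tx":0,"ty":0,"tz":0.8,"wx":0,"wy":0,"wz":0,"jaw":1},{"tx":0,"ty":0,"tz":0.6,"wx":0,"wy":0,"wz":0,"jaw":1},{"tx":0,"ty":0,"tz":0.5,"wx":0,"wy":0,"wz":0,"jaw":1},{"tx":0,"ty":0,"tz":0.4,"wx":0,"wy":0,"wz":0,"jaw":1},{"tx":0,"ty":0,"tz":0.3,"wx":0,"wy":0,"wz":0,"jaw":1},{"tx":0,"ty":0,"tz":0.1,"wx":0,"wy":0,"wz":0,"jaw":1},{"tx":0,"ty":0,"tz":0,"wx":0,"wy":0,"wz":0,"jaw":1},{"tx":0,"ty":0,"tz":0,"wx":0,"wy":0,"wz":0,"jaw":1},{"tx":0,"ty":0,"tz":0,"wx":0,"wy":0,"wz":0,"jaw":1}]'
python3 h.py .5678 .224 .068 86.6
```

```text
clock: 21.43
eef_pos: [0.5683, 0.2262, 0.0717]
ee_rot: [179.9, -0.0, 86.7]
contact_force: [-0.3, 0.2, -1.1]
opening: 0.474
finger_force: 30.0
t 21.43 at [0.5683 0.2262 0.0717] [ 1.799e+02 -5.000e-02  8.667e+01] open 0.474 ff 30.0
 turn [ 0.02 -0.01  0.01]  shift after turn [-0.07 -0.01  0.12]  before [-0.07 -0.01  0.12]
```

Release, retreat, then check the placements.

```bash
python3 -m inch '[{"tx":-0.06,"ty":0,"tz":0.07,"wx":0,"wy":0,"wz":0,"jaw":1},{"tx":0,"ty":0,"tz":0.06,"wx":0,"wy":0,"wz":0,"jaw":1},{"tx":0,"ty":0,"tz":0,"wx":0,"wy":0,"wz":0,"jaw":1},{"tx":0,"ty":0,"tz":0,"wx":0,"wy":0,"wz":0,"jaw":0.4},{"tx":0,"ty":0,"tz":0,"wx":0,"wy":0,"wz":0,"jaw":0.2},{"tx":0,"ty":0,"tz":0,"wx":0,"wy":0,"wz":0,"jaw":0.2},{"tx":0,"ty":0,"tz":0,"wx":0,"wy":0,"wz":0,"jaw":0.2},{"tx":0,"ty":0,"tz":-0.5,"wx":0,"wy":0,"wz":0,"jaw":0.2},{"tx":0,"ty":0,"tz":-0.9,"wx":0,"wy":0,"wz":0,"jaw":0.2},{"tx":0,"ty":0,"tz":-0.9,"wx":0,"wy":0,"wz":0,"jaw":0.2},{"tx":0,"ty":0,"tz":-0.9,"wx":0,"wy":0,"wz":0,"jaw":0.2},{"tx":0,"ty":0,"tz":-0.9,"wx":0,"wy":0,"wz":0,"jaw":0.2}]'
python3 -m inch '[{"tx":0,"ty":-0.6,"tz":-0.9,"wx":0,"wy":0,"wz":0,"jaw":0.2},{"tx":0.2,"ty":-0.9,"tz":-0.9,"wx":0,"wy":0,"wz":0,"jaw":0.2},{"tx":0.5,"ty":-0.9,"tz":0,"wx":0,"wy":0,"wz":0,"jaw":0.2},{"tx":0.9,"ty":-0.9,"tz":0,"wx":0,"wy":0,"wz":0,"jaw":0.2},{"tx":0.9,"ty":-0.4,"tz":0,"wx":0,"wy":0,"wz":0,"jaw":0.2},{"tx":0.9,"ty":0,"tz":0,"wx":0,"wy":0,"wz":0,"jaw":0.2},{"tx":0.5,"ty":0,"tz":0,"wx":0,"wy":0,"wz":0,"jaw":0.2},{"tx":0,"ty":0,"tz":0,"wx":0,"wy":0,"wz":0,"jaw":0.2},{"tx":0,"ty":0,"tz":0,"wx":0,"wy":0,"wz":0,"jaw":0.2}]'
python3 - <<'E'
from h import *
p=get_image("top"); P=cloud(p); save(p,"top2.png"); cv2.imwrite("pics/c2.png",cv2.resize(p["frame"][140:320,120:440,::-1],(800,450),interpolation=3))
for n,c in dict(pl1=(.558,.0643),pl2=(.563,.144),pl3=(.5678,.2239),p1=(.653,.0586),p2=(.6578,.1384),p3=(.6626,.2182)).items():
    b=np.abs((P[...,1]-c[1])-(P[...,0]-c[0])*-.06)<.0385
    print(n,c,rect(P,c,.09,.112,.048,b))
print("handle",rect(P,(.452,.375),.145,.18,.04))
plan(.457,.375,.24,98)
E
```

```text
clock: 22.43
eef_pos: [0.5672, 0.224, 0.191]
ee_rot: [-180.0, 0.0, 86.7]
contact_force: [0.7, -0.0, 0.0]
opening: 0.801
finger_force: 0.0
clock: 23.18
eef_pos: [0.463, 0.3475, 0.2435]
ee_rot: [-180.0, 0.0, 86.8]
contact_force: [-0.3, -0.6, 0.4]
opening: 0.802
finger_force: 0.0
pl1 (0.558, 0.0643) (494, [557.5, 63.6, 45.0, 66.1, -2.5], np.float64(0.1011))
pl2 (0.563, 0.144) (504, [561.5, 142.9, 44.6, 66.3, -1.8], np.float64(0.101))
pl3 (0.5678, 0.2239) (510, [567.7, 222.4, 44.9, 66.1, -3.7], np.float64(0.1009))
p1 (0.653, 0.0586) (488, [653.3, 58.6, 45.4, 65.3, -3.3], np.float64(0.101))
p2 (0.6578, 0.1384) (504, [657.7, 139.2, 45.7, 67.2, -3.2], np.float64(0.1008))
p3 (0.6626, 0.2182) (512, [662.8, 218.2, 45.5, 66.4, -2.2], np.float64(0.1007))
handle (325, [456.9, 375.3, 34.0, 44.9, 8.6], np.float64(0.1609))
t 23.23 at [0.4634 0.3463 0.2435] [-1.7998e+02  8.0000e-02  8.6660e+01] open 0.799 ff 0.0
 turn [-0.    0.01 -1.98]  shift after turn [ 0.98 -0.08  0.12]  before [ 0.94 -0.27  0.12]
```

View pics/c2.png

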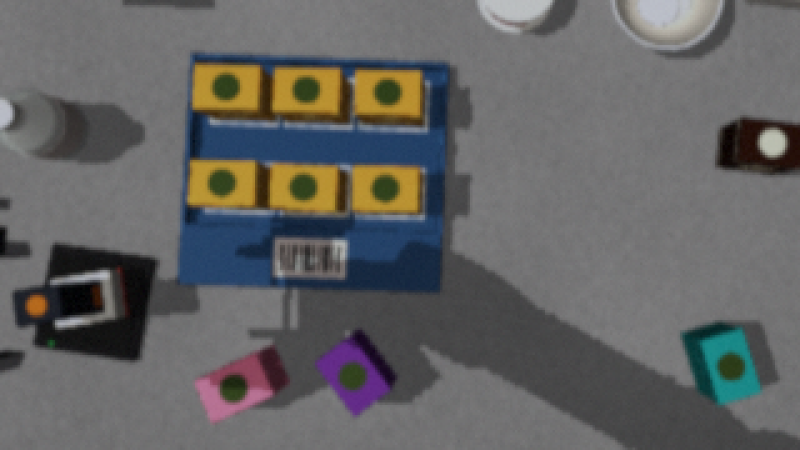

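The crop shows six gold cartons in the tray. The near row is at crop (222,184), (303,187) and (385,188), square with the tray and within 2 mm of centre by depth, and the far row has not moved. The scanner stands on its pad at crop (75,300). Next, grasp it by the handle.

```bash
python3 -m inch '[{"tx":0.2,"ty":0,"tz":0,"wx":0,"wy":0,"wz":-0.8,"jaw":0.2},{"tx":0.4,"ty":0,"tz":0,"wx":0,"wy":0,"wz":-0.8,"jaw":0.2},{"tx":0.3,"ty":-0.1,"tz":0,"wx":0,"wy":0,"wz":-0.38,"jaw":0.2},{"tx":0,"ty":0,"tz":0,"wx":0,"wy":0,"wz":0,"jaw":0.2},{"tx":0,"ty":0,"tz":0,"wx":0,"wy":0,"wz":0,"jaw":0.2},{"tx":0,"ty":0,"tz":0,"wx":0,"wy":0,"wz":0,"jaw":0.2}]'
python3 h.py .457 .375 .112 98
```

```text
clock: 23.73
eef_pos: [0.4599, 0.3727, 0.2438]
ee_rot: [-180.0, 0.1, 97.9]
contact_force: [0.2, -0.3, 0.5]
opening: 0.802
finger_force: 0.0
t 23.73 at [0.4599 0.3727 0.2438] [-1.800e+02  6.000e-02  9.789e+01] open 0.802 ff 0.0
 turn [-0.    0.01 -0.02]  shift after turn [ 0.09 -0.08  4.39]  before [ 0.09 -0.08  4.39]
```

```bash
python3 -m inch '[{"tx":0.08,"ty":-0.08,"tz":0.3,"wx":0,"wy":0,"wz":0,"jaw":0.2},{"tx":0,"ty":0,"tz":0.7,"wx":0,"wy":0,"wz":0,"jaw":0.2},{"tx":0,"ty":0,"tz":0.8,"wx":0,"wy":0,"wz":0,"jaw":0.2},{"tx":0,"ty":0,"tz":0.8,"wx":0,"wy":0,"wz":0,"jaw":0.2},{"tx":0,"ty":0,"tz":0.8,"wx":0,"wy":0,"wz":0,"jaw":0.2},{"tx":0,"ty":0,"tz":0.6,"wx":0,"wy":0,"wz":0,"jaw":0.2},{"tx":0,"ty":0,"tz":0.35,"wx":0,"wy":0,"wz":0,"jaw":0.2},{"tx":0,"ty":0,"tz":0,"wx":0,"wy":0,"wz":0,"jaw":0.2},{"tx":0,"ty":0,"tz":0,"wx":0,"wy":0,"wz":0,"jaw":0.2},{"tx":0,"ty":0,"tz":0,"wx":0,"wy":0,"wz":0,"jaw":0.2}]'
python3 h.py .457 .375 .112 98
python3 -m inch '[{"tx":0,"ty":0,"tz":0,"wx":0,"wy":0,"wz":0,"jaw":0.7},{"tx":0,"ty":0,"tz":0,"wx":0,"wy":0,"wz":0,"jaw":0.7},{"tx":0,"ty":0,"tz":0,"wx":0,"wy":0,"wz":0,"jaw":0.7},{"tx":0,"ty":0,"tz":0,"wx":0,"wy":0,"wz":0,"jaw":1},{"tx":0,"ty":0,"tz":0,"wx":0,"wy":0,"wz":0,"jaw":1},{"tx":0,"ty":0,"tz":0,"wx":0,"wy":0,"wz":0,"jaw":1},{"tx":0,"ty":0,"tz":0,"wx":0,"wy":0,"wz":0,"jaw":1}]'
```

```text
clock: 24.57
eef_pos: [0.4575, 0.3766, 0.1144]
ee_rot: [179.9, -0.1, 98.0]
contact_force: [-0.2, -0.2, 0.4]
opening: 0.796
finger_force: 0.0
t 24.57 at [0.4575 0.3766 0.1144] [ 1.7991e+02 -7.0000e-02  9.8010e+01] open 0.796 ff 0.0
 turn [ 0.02 -0.01  0.  ]  shift after turn [-0.05 -0.02  0.08]  before [-0.05 -0.02  0.08]
clock: 25.15
eef_pos: [0.4569, 0.3759, 0.1134]
ee_rot: [180.0, 0.0, 98.0]
contact_force: [0.6, 0.5, 1.0]
opening: 0.357
finger_force: 30.0
```

```bash
python3 -m inch '[{"tx":0,"ty":0,"tz":-0.3,"wx":0,"wy":0,"wz":0,"jaw":1},{"tx":0,"ty":0,"tz":-0.6,"wx":0,"wy":0,"wz":0,"jaw":1},{"tx":0,"ty":0,"tz":-0.8,"wx":0,"wy":0,"wz":0,"jaw":1},{"tx":0,"ty":0,"tz":-0.7,"wx":0,"wy":0,"wz":0,"jaw":1},{"tx":0,"ty":0,"tz":-0.4,"wx":0,"wy":0,"wz":0,"jaw":1},{"tx":0,"ty":0,"tz":0,"wx":0,"wy":0,"wz":0,"jaw":1},{"tx":0,"ty":0,"tz":0,"wx":0,"wy":0,"wz":0,"jaw":1}]'
python3 h.py .492 .1505 .198 98
```

```text
clock: 25.73
eef_pos: [0.457, 0.3759, 0.1979]
ee_rot: [179.9, -0.0, 98.0]
contact_force: [-0.6, 0.4, -1.9]
opening: 0.358
finger_force: 30.0
t 25.73 at [0.457  0.3759 0.1979] [ 1.7995e+02 -2.0000e-02  9.8020e+01] open 0.358 ff 30.0
 turn [ 0.01 -0.    0.  ]  shift after turn [-7.6   0.11 -0.  ]  before [-7.6   0.11 -0.01]
```

```bash
python3 -m inch '[{"tx":-0.3,"ty":0.05,"tz":0,"wx":0,"wy":0,"wz":0,"jaw":1},{"tx":-0.6,"ty":0.05,"tz":0,"wx":0,"wy":0,"wz":0,"jaw":1},{"tx":-0.8,"ty":0,"tz":0,"wx":0,"wy":0,"wz":0,"jaw":1},{"tx":-0.9,"ty":0,"tz":0,"wx":0,"wy":0,"wz":0,"jaw":1},{"tx":-0.9,"ty":0,"tz":0,"wx":0,"wy":0,"wz":0,"jaw":1},{"tx":-0.9,"ty":0,"tz":0,"wx":0,"wy":0,"wz":0,"jaw":1},{"tx":-0.9,"ty":0,"tz":0,"wx":0,"wy":0,"wz":0,"jaw":1},{"tx":-0.8,"ty":0,"tz":0,"wx":0,"wy":0,"wz":0,"jaw":1},{"tx":-0.7,"ty":0,"tz":0,"wx":0,"wy":0,"wz":0,"jaw":1},{"tx":-0.5,"ty":0,"tz":0,"wx":0,"wy":0,"wz":0,"jaw":1},{"tx":-0.3,"ty":0,"tz":0,"wx":0,"wy":0,"wz":0,"jaw":1},{"tx":0,"ty":0,"tz":0,"wx":0,"wy":0,"wz":0,"jaw":1}]'
python3 -m inch '[{"tx":0,"ty":0,"tz":0,"wx":0,"wy":0,"wz":0,"jaw":1},{"tx":0,"ty":0,"tz":0,"wx":0,"wy":0,"wz":0,"jaw":1},{"tx":0,"ty":0,"tz":0,"wx":0,"wy":0,"wz":0,"jaw":1},{"tx":0,"ty":0,"tz":0,"wx":0,"wy":0,"wz":0,"jaw":1}]'
python3 - <<'E'
from h import *
plan(.492,.1505,.198,98)
s=get_image("side"); save(s,"side2.png"); cv2.imwrite("pics/c3.png",cv2.resize(s["frame"][150:330,170:410,::-1],(800,600),interpolation=3))
for t in("scanner","label"): print(t,[(round(d["conf"],2),np.round(d["at"],3).tolist()) for d in nets.pinpoint(t,s)])
E
```

```text
clock: 26.73
eef_pos: [0.4914, 0.1472, 0.1963]
ee_rot: [-179.9, 0.1, 97.8]
contact_force: [-0.2, 0.1, -2.6]
opening: 0.359
finger_force: 30.0
clock: 27.07
eef_pos: [0.4914, 0.1518, 0.1974]
ee_rot: [180.0, -0.0, 98.1]
contact_force: [-0.4, 0.9, -1.9]
opening: 0.359
finger_force: 30.0
t 27.07 at [0.4914 0.1518 0.1974] [ 1.800e+02 -3.000e-02  9.813e+01] open 0.359 ff 30.0
 turn [ 0.   -0.01  0.02]  shift after turn [-0.05  0.01 -0.02]  before [-0.05  0.01 -0.02]
scanner [(0.85, [0.489, 0.151, 0.098])]
label [(0.78, [0.494, 0.146, 0.02]), (0.66, [0.559, 0.066, 0.007])]
```

View pics/c3.png

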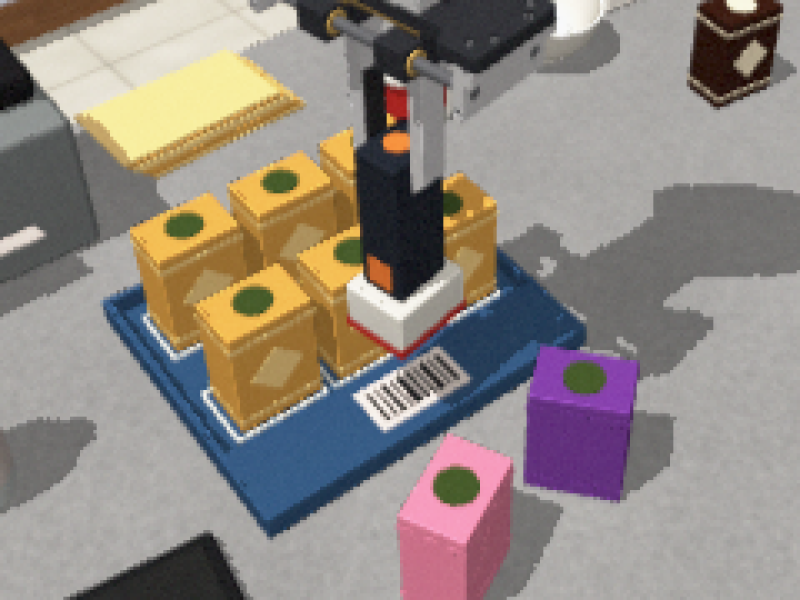

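The crop shows the scanner held upright with its head at about (405,315), above the label at (412,388). It measures 76 mm above the label and within 4 mm of its centre. Hold for two seconds, then go back.

```bash
python3 -m inch '[{"tx":0,"ty":0,"tz":0,"wx":0,"wy":0,"wz":0,"jaw":1},{"tx":0,"ty":0,"tz":0,"wx":0,"wy":0,"wz":0,"jaw":1},{"tx":0,"ty":0,"tz":0,"wx":0,"wy":0,"wz":0,"jaw":1},{"tx":0,"ty":0,"tz":0,"wx":0,"wy":0,"wz":0,"jaw":1},{"tx":0,"ty":0,"tz":0,"wx":0,"wy":0,"wz":0,"jaw":1},{"tx":0,"ty":0,"tz":0,"wx":0,"wy":0,"wz":0,"jaw":1},{"tx":0,"ty":0,"tz":0,"wx":0,"wy":0,"wz":0,"jaw":1},{"tx":0,"ty":0,"tz":0,"wx":0,"wy":0,"wz":0,"jaw":1},{"tx":0,"ty":0,"tz":0,"wx":0,"wy":0,"wz":0,"jaw":1},{"tx":0,"ty":0,"tz":0,"wx":0,"wy":0,"wz":0,"jaw":1},{"tx":0,"ty":0,"tz":0,"wx":0,"wy":0,"wz":0,"jaw":1},{"tx":0,"ty":0,"tz":0,"wx":0,"wy":0,"wz":0,"jaw":1}]'
python3 -m inch '[{"tx":0,"ty":0,"tz":0,"wx":0,"wy":0,"wz":0,"jaw":1},{"tx":0,"ty":0,"tz":0,"wx":0,"wy":0,"wz":0,"jaw":1},{"tx":0,"ty":0,"tz":0,"wx":0,"wy":0,"wz":0,"jaw":1},{"tx":0,"ty":0,"tz":0,"wx":0,"wy":0,"wz":0,"jaw":1},{"tx":0,"ty":0,"tz":0,"wx":0,"wy":0,"wz":0,"jaw":1},{"tx":0,"ty":0,"tz":0,"wx":0,"wy":0,"wz":0,"jaw":1},{"tx":0,"ty":0,"tz":0,"wx":0,"wy":0,"wz":0,"jaw":1},{"tx":0,"ty":0,"tz":0,"wx":0,"wy":0,"wz":0,"jaw":1},{"tx":0,"ty":0,"tz":0,"wx":0,"wy":0,"wz":0,"jaw":1},{"tx":0,"ty":0,"tz":0,"wx":0,"wy":0,"wz":0,"jaw":1},{"tx":0,"ty":0,"tz":0,"wx":0,"wy":0,"wz":0,"jaw":1},{"tx":0,"ty":0,"tz":0,"wx":0,"wy":0,"wz":0,"jaw":1}]'
python3 h.py .452 .380 .198 98
```

```text
clock: 28.22
eef_pos: [0.4917, 0.1505, 0.1974]
ee_rot: [180.0, 0.0, 98.0]
contact_force: [-0.5, -0.2, -1.6]
opening: 0.361
finger_force: 30.0
clock: 29.22
eef_pos: [0.4917, 0.1506, 0.1974]
ee_rot: [180.0, 0.0, 98.0]
contact_force: [0.5, 0.5, -1.3]
opening: 0.361
finger_force: 30.0
t 29.22 at [0.4917 0.1506 0.1974] [180.     0.    98.02] open 0.361 ff 30.0
 turn [0. 0. 0.]  shift after turn [ 7.76 -0.25 -0.02]  before [ 7.76 -0.24 -0.02]
```

```bash
python3 -m inch '[{"tx":0.3,"ty":-0.05,"tz":0,"wx":0,"wy":0,"wz":0,"jaw":1},{"tx":0.6,"ty":-0.1,"tz":0,"wx":0,"wy":0,"wz":0,"jaw":1},{"tx":0.9,"ty":-0.1,"tz":0,"wx":0,"wy":0,"wz":0,"jaw":1},{"tx":0.9,"ty":0,"tz":0,"wx":0,"wy":0,"wz":0,"jaw":1},{"tx":0.9,"ty":0,"tz":0,"wx":0,"wy":0,"wz":0,"jaw":1},{"tx":0.9,"ty":0,"tz":0,"wx":0,"wy":0,"wz":0,"jaw":1},{"tx":0.9,"ty":0,"tz":0,"wx":0,"wy":0,"wz":0,"jaw":1},{"tx":0.85,"ty":0,"tz":0,"wx":0,"wy":0,"wz":0,"jaw":1},{"tx":0.7,"ty":0,"tz":0,"wx":0,"wy":0,"wz":0,"jaw":1},{"tx":0.5,"ty":0,"tz":0,"wx":0,"wy":0,"wz":0,"jaw":1},{"tx":0.3,"ty":0,"tz":0,"wx":0,"wy":0,"wz":0,"jaw":1},{"tx":0,"ty":0,"tz":0,"wx":0,"wy":0,"wz":0,"jaw":1}]'
python3 -m inch '[{"tx":0,"ty":0,"tz":0,"wx":0,"wy":0,"wz":0,"jaw":1},{"tx":0,"ty":0,"tz":0,"wx":0,"wy":0,"wz":0,"jaw":1},{"tx":0,"ty":0,"tz":0.3,"wx":0,"wy":0,"wz":0,"jaw":1},{"tx":0,"ty":0,"tz":0.6,"wx":0,"wy":0,"wz":0,"jaw":1},{"tx":0,"ty":0,"tz":0.6,"wx":0,"wy":0,"wz":0,"jaw":1},{"tx":0,"ty":0,"tz":0.5,"wx":0,"wy":0,"wz":0,"jaw":1},{"tx":0,"ty":0,"tz":0.4,"wx":0,"wy":0,"wz":0,"jaw":1},{"tx":0,"ty":0,"tz":0.2,"wx":0,"wy":0,"wz":0,"jaw":1},{"tx":0,"ty":0,"tz":0,"wx":0,"wy":0,"wz":0,"jaw":1},{"tx":0,"ty":0,"tz":0,"wx":0,"wy":0,"wz":0,"jaw":1},{"tx":0,"ty":0,"tz":0,"wx":0,"wy":0,"wz":0,"jaw":1}]'
python3 h.py .452 .380 .1138 98
```

```text
clock: 30.22
eef_pos: [0.4503, 0.3827, 0.1973]
ee_rot: [-180.0, -0.1, 98.2]
contact_force: [0.6, -0.6, -1.9]
opening: 0.357
finger_force: 30.0
clock: 31.13
eef_pos: [0.4524, 0.3803, 0.1202]
ee_rot: [179.9, -0.1, 98.0]
contact_force: [0.2, 0.7, -1.9]
opening: 0.36
finger_force: 30.0
t 31.13 at [0.4524 0.3803 0.1202] [ 1.7992e+02 -6.0000e-02  9.8010e+01] open 0.36 ff 30.0
 turn [ 0.01 -0.01  0.  ]  shift after turn [-0.01 -0.01  0.21]  before [-0.01 -0.01  0.21]
```

```bash
python3 -m inch '[{"tx":0,"ty":0,"tz":0.08,"wx":0,"wy":0,"wz":0,"jaw":1},{"tx":0,"ty":0,"tz":0.07,"wx":0,"wy":0,"wz":0,"jaw":1},{"tx":0,"ty":0,"tz":0.05,"wx":0,"wy":0,"wz":0,"jaw":1},{"tx":0,"ty":0,"tz":0,"wx":0,"wy":0,"wz":0,"jaw":1},{"tx":0,"ty":0,"tz":0,"wx":0,"wy":0,"wz":0,"jaw":1},{"tx":0,"ty":0,"tz":0,"wx":0,"wy":0,"wz":0,"jaw":1}]'
python3 h.py .452 .380 .1134 98
```

```text
clock: 31.63
eef_pos: [0.4518, 0.3798, 0.1134]
ee_rot: [180.0, -0.0, 98.0]
contact_force: [0.8, -0.4, -0.7]
opening: 0.36
finger_force: 30.0
t 31.63 at [0.4518 0.3798 0.1134] [179.99  -0.    98.02] open 0.36 ff 30.0
 turn [ 0. -0.  0.]  shift after turn [0.01 0.01 0.  ]  before [0.01 0.01 0.  ]
```

```bash
python3 -m inch '[{"tx":0,"ty":0,"tz":0,"wx":0,"wy":0,"wz":0,"jaw":0.5},{"tx":0,"ty":0,"tz":0,"wx":0,"wy":0,"wz":0,"jaw":0.2},{"tx":0,"ty":0,"tz":0,"wx":0,"wy":0,"wz":0,"jaw":0.2},{"tx":0,"ty":0,"tz":0,"wx":0,"wy":0,"wz":0,"jaw":0.2},{"tx":0,"ty":0,"tz":0,"wx":0,"wy":0,"wz":0,"jaw":0.2},{"tx":0,"ty":0,"tz":-0.4,"wx":0,"wy":0,"wz":0,"jaw":0.2},{"tx":0,"ty":0,"tz":-0.8,"wx":0,"wy":0,"wz":0,"jaw":0.2},{"tx":0,"ty":0,"tz":-0.9,"wx":0,"wy":0,"wz":0,"jaw":0.2},{"tx":0,"ty":0,"tz":-0.9,"wx":0,"wy":0,"wz":0,"jaw":0.2},{"tx":0,"ty":0,"tz":-0.9,"wx":0,"wy":0,"wz":0,"jaw":0.2},{"tx":0,"ty":0,"tz":-0.8,"wx":0,"wy":0,"wz":0,"jaw":0.2},{"tx":0,"ty":0,"tz":-0.4,"wx":0,"wy":0,"wz":0,"jaw":0.2}]'
python3 -m inch '[{"tx":0,"ty":0,"tz":0,"wx":0,"wy":0,"wz":0,"jaw":0.2},{"tx":0,"ty":0,"tz":0,"wx":0,"wy":0,"wz":0,"jaw":0.2},{"tx":0,"ty":0,"tz":0,"wx":0,"wy":0,"wz":0,"jaw":0.2}]'
python3 - <<'E'
from h import *
p=get_image("top"); P=cloud(p)
for n,c in dict(pl1=(.558,.0643),pl2=(.563,.144),pl3=(.5678,.2239),p1=(.653,.0586),p2=(.6578,.1384),p3=(.6626,.2182),brown=(.595,-.326)).items():
    b=np.abs((P[...,1]-c[1])-(P[...,0]-c[0])*-.06)<.0385
    print(n,c,rect(P,c,.09,.112,.048,b if n!="brown" else None))
print("handle",rect(P,(.452,.38),.145,.18,.04))
s=get_image("side"); cv2.imwrite("pics/c4.png",cv2.resize(s["frame"][150:400,140:470,::-1],(792,600),interpolation=3))
E
```

```text
clock: 32.63
eef_pos: [0.4526, 0.3812, 0.2708]
ee_rot: [179.7, -0.2, 98.0]
contact_force: [0.7, -0.0, -0.2]
opening: 0.802
finger_force: 0.0
clock: 32.88
eef_pos: [0.4514, 0.3791, 0.2656]
ee_rot: [-179.9, 0.1, 98.0]
contact_force: [-0.1, 0.2, -0.6]
opening: 0.801
finger_force: 0.0
pl1 (0.558, 0.0643) (495, [557.5, 63.7, 45.1, 66.3, -2.4], np.float64(0.101))
pl2 (0.563, 0.144) (504, [561.6, 143.1, 44.6, 66.4, -1.8], np.float64(0.1009))
pl3 (0.5678, 0.2239) (505, [567.6, 223.0, 44.7, 66.9, -3.7], np.float64(0.1008))
p1 (0.653, 0.0586) (487, [653.1, 58.7, 45.7, 65.4, -3.3], np.float64(0.1009))
p2 (0.6578, 0.1384) (501, [657.7, 139.6, 45.6, 66.9, -2.8], np.float64(0.1009))
p3 (0.6626, 0.2182) (516, [662.8, 218.3, 45.1, 67.0, -2.2], np.float64(0.1007))
brown (0.595, -0.326) (466, [593.7, -323.9, 45.3, 67.2, -8.9], np.float64(0.0953))
handle (330, [452.0, 378.9, 33.6, 44.1, 7.8], np.float64(0.1607))
```

View pics/c4.png

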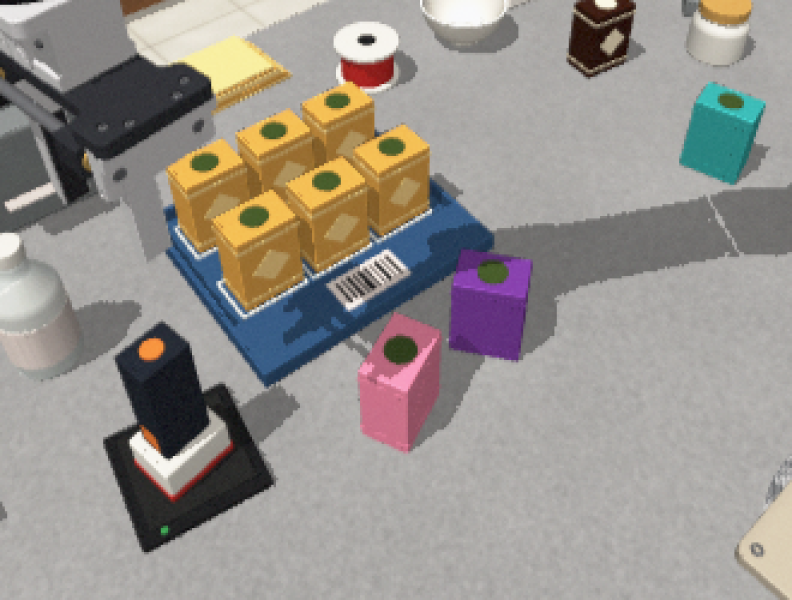

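The crop shows the scanner upright in the middle of its pad at (180,420) and all six cartons square in the tray. Everything else is where it was.

```bash
python3 -c "
from cell import order; print(order.sign_off())"
```

```text
the job is handed in; nothing more can be done
None
```

The job is handed in: the three gold cartons stand within 2 mm of their near-row centres, the scanner was held still for over 2 s about 7.5 cm above the label and is back upright within 2 mm of the pad's centre, and nothing else was seen to move; the sign-off gave no verdict.

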